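# Thickness check of plywood strips on a bench gauge

## Robot

A 6-joint arm with a two-finger parallel gripper is mounted at the origin on the work surface. World frame = base frame: x ahead of the robot, y to its left, z up, the work surface at z = 0. Lengths are in m, angles in degrees, forces in N, time in s.
With the tool pointing down it reaches from about 0.25 to 0.775 m from the base axis. Payload 8.9 kg.
Tool frame: the origin (TCP) lies at the very end of the fingers, on their centre line; the grasp point (between the pads) lies 19 mm behind it; z points along the fingers, y is the line along which they close (so a half turn about z gives the same grasp; the last joint's range is limited). The gripper opens to 85 mm and grips with 20 to 120 N. Pads are 22 mm wide; open, the fingers measure 114 mm over their backs; the gripper's body (76 mm by 85 mm) begins 54 mm behind the grasp point. The pads swing forward as they close: fully open they stand 13 mm farther back than shut.
Start: joints at [-79.429, 16.656, -8.789, 64.555, 0, 82.019], TCP at [0.167, -0.498, 0.231] pointing down, gripper open.
Joint ranges: [-144.48, 144.48], [-52.06, 99.96], [-74.48, 78.29], [-112.23, 115.85], [-86.99, 84.42], [-180, 180]. Speed limits (degrees/s): [127.2, 127.2, 159.86, 180, 180, 180].

## Interface

Orientations are given as [roll, pitch, yaw] about the fixed x, y, z axes, in that order (R = Rz(yaw) Ry(pitch) Rx(roll)).
In Python, from workcell import arm gives the robot as it stands.
- The arm moves only by the tool arm_command, never from a script. Its argument "deltas" is a list of rows, each a list of 7 numbers: the shift along the tool's x, y, z in m, then the turn, a rotation vector about the tool's x, y, z in degrees, then the closure, from 0 (fully open) to 1 (shut). A call has 1 to 20 rows; each row is the pose to reach, as a shift and turn from the pose commanded when the call began, along the tool's axes at that moment; what a row does not reach only later rows make up. A row lasts 1/8 s, in which the tool goes at most 62.5 mm and 10.7 degrees, less where a joint would pass 70% of its speed; a pose out of reach is approached as far as the arm can. A call with a gripper value outside its range is refused whole. The fingers move at their own pace and stop on an object; "squeeze" is the grip in N (left out, the last holds). Time passes only in rows, so rows that repeat a pose let the fingers close. It gives the time, the measured TCP pose, the force, the opening and the grip force at its end, in the units of the state.
- arm.get_obs(): the state, without advancing time (a new reading comes with each control period).
- arm.get_image(name): name is "side" or "top"; returns the picture (384x512x3 uint8, blue, green, red); there is no depth.
- arm.camera_model(name): a dict with "fx", "fy", "cx", "cy" (pixels), "rvec" (rotation vector, rad) and "tvec" (3), from world to camera coordinates, as OpenCV has them. Camera axes: x right, y down, z forward; pixel columns grow to the right and rows downward; lengths in m; the calibration is good to about 2 mm. A picture is of the moment at which its call begins. camera_model takes no time and is no camera call.
- arm.finish_job(): hands the job in; it is judged then, once.
The state is a dict: "time_s": time; "joints": joint angles; "joint_vel": joint speeds; "joint_efforts": joint torques, N m; "tool_pos": TCP position; "eef_rot": TCP orientation; "force": force on the tool from outside, world axes, zero at the start; "torque": the same for the moment, N m; "finger_gap": opening from 0.0 (shut) to 1.0 (fully open); "gripper_force": force on a finger pad.
Only numpy, scipy, OpenCV 4.12 (cv2) and the standard library are available. Lean on these libraries where they do the work, as an engineer would, in place of code of your own. Each camera call takes 0.05 s, during which the arm holds its last target. There are 200 camera calls.

## Task

Check the plywood strips at the bench gauge: first turn the zero knob until its pointer is at the zero mark, then one strip at a time, thickest strip first and thinnest last, lay the end of the strip flat under the gauge's foot, press the sprung foot down onto it by its cap and hold it there about a second, and lay the strip flat in the grey tray. When all the strips are in the tray, turn the power knob fully anticlockwise to its stop; leave the zero knob at zero and the spool, steel ring and jar where they stand.

Things in the scene. Friction and masses are not known exactly. Their poses are not given: they have to be found in the camera images.
- gauge: bench thickness gauge, fixed; origin on the table under the foot's axis, +x from the open front end of its plate to its column, z up. Dark plate, top at z 22 mm, x -175 to 30, y -75 to 75 mm. White column x 30 to 60, 105 mm high, with a white head over the plate (x -20 to 40, y -17 to 17, z 75 to 105). Grey control pod x -150 to 10, y 75 to 160, top level with the plate, carries both knobs
- plate_mark (a point): point of the plate's top straight under the foot. A strip is entered lengthwise from the plate's front (-x) end along its centre line (y = 0), under the raised foot, until its leading end is 10 to 25 mm past this point, short of the column; the rest lies on the plate in front, with room for the gripper. Draw it out the same way
- foot (a joint): height of the foot's underside above the plate (m), 0 = on the plate, 0.040 = fully up, where its spring returns it when let go. It moves vertically. Pressing it down takes about 1.6 N at the top, 3.6 N at the bottom. Pressed on a strip it reads the strip's thickness
- foot_cap (a point): centre of the top of the foot's round black cap (36 mm diameter, 14 mm thick), the place to press from above; 162 mm above the table when up, moves with the foot, 100 mm above its underside
- foot_tip (a point): centre of the underside of the foot, a steel disc of 16 mm diameter on the same vertical axis as the cap; it moves with the foot
- zero_knob (a joint): angle of the zero knob (rad): 0 = its white pointer is at the long white zero mark and points along the gauge's +x; positive is clockwise seen from above; range -1.3 to 1.3; stays where left (friction 0.04 N m)
- zero_knob_grip (a point): on the zero knob's vertical axis, 40 mm above the table, the knob nearer the column. A disc of 48 mm diameter, top at z 28 mm, with a grip bar 38 mm long and 10 mm thick on it from z 28 to 52 mm. Site axes are the gauge's; the bar lies along the gauge's x at joint value 0
- power_knob (a joint): angle of the power knob (rad): 0 = fully anticlockwise at its stop (off), pointer at the long mark; positive is clockwise seen from above, up to 1.4; stays where left (friction 0.04 N m)
- power_knob_grip (a point): on the power knob's vertical axis, 40 mm above the table, the knob farther from the column. A disc of 40 mm diameter, top at z 28 mm, with a grip bar 38 mm long and 10 mm thick on it from z 28 to 52 mm. The bar points 0.6 rad anticlockwise from the gauge's +x at joint value 0
- tray: fixed grey open tray, 240 (x) x 205 (y) x 28 mm high, walls 4 mm, floor 4 mm thick; origin at the centre of its underside
- strip18: plywood strip 140 mm long (its x), 30 mm wide (its y), 18 mm thick (its z); the thicker the strip, the shorter; origin at the centre of its underside. May be absent (None)
- strip14: plywood strip 155 mm long (its x), 30 mm wide (its y), 14 mm thick (its z); the thicker the strip, the shorter; origin at the centre of its underside. May be absent (None)
- strip10: plywood strip 170 mm long (its x), 30 mm wide (its y), 10 mm thick (its z); the thicker the strip, the shorter; origin at the centre of its underside. May be absent (None)
- strip6: plywood strip 185 mm long (its x), 30 mm wide (its y), 6 mm thick (its z); the thicker the strip, the shorter; origin at the centre of its underside. May be absent (None)
- spool: loose white thread spool, 38 mm diameter, 50 mm high, bystander; origin at the centre of its underside
- die_ring: loose steel ring, 64 mm outside diameter, 24 mm high, bystander; origin at the centre of its underside
- pin_jar: loose clear jar with a steel cap, 52 mm diameter, 60 mm high, bystander; origin at the centre of its underside
Things that resemble listed ones, but are neither listed nor needed, are in the scene too. What is shaped like the strip10 but orange or pink is not meant. What is shaped like the strip18 but green is not meant.

How it is judged (in metres and radians):
On the way, in this order (a step that is already met when the one before it is completed fails the run):
1. the zero knob's pointer is set to the zero mark (within 0.08 rad) (value of joint zero_knob between -0.08 and 0.08 rad), for 0.3 s.
2. the 18 mm strip is gauged: it lies flat on the plate (within 2.5 mm) and the foot is pressed down on its top for half a second, so that the foot reads its thickness within 2.5 mm (contact force between foot and strip18 above 1 N and z of strip18 in the frame of plate_mark between -0.0025 and 0.0025 m and z of strip18 in the frame of foot_tip between -0.0205 and -0.0155 m), for 0.5 s.
3. the 14 mm strip is gauged: it lies flat on the plate (within 2.5 mm) and the foot is pressed down on its top for half a second, so that the foot reads its thickness within 2.5 mm (contact force between foot and strip14 above 1 N and z of strip14 in the frame of plate_mark between -0.0025 and 0.0025 m and z of strip14 in the frame of foot_tip between -0.0165 and -0.0115 m), for 0.5 s.
4. the 10 mm strip is gauged: it lies flat on the plate (within 2.5 mm) and the foot is pressed down on its top for half a second, so that the foot reads its thickness within 2.5 mm (contact force between foot and strip10 above 1 N and z of strip10 in the frame of plate_mark between -0.0025 and 0.0025 m and z of strip10 in the frame of foot_tip between -0.0125 and -0.0075 m), for 0.5 s.
5. the 6 mm strip is gauged: it lies flat on the plate (within 2.5 mm) and the foot is pressed down on its top for half a second, so that the foot reads its thickness within 2.5 mm (contact force between foot and strip6 above 1 N and z of strip6 in the frame of plate_mark between -0.0025 and 0.0025 m and z of strip6 in the frame of foot_tip between -0.0085 and -0.0035 m), for 0.5 s.
6. every strip present lies in the tray, with the foot up (x of strip18 in the frame of tray between -0.115 and 0.115 m and y of strip18 in the frame of tray between -0.1 and 0.1 m and z of each of strip18, strip14, strip10, strip6 in the frame of tray below 0.045 m and (angle between strip18's own z axis and vertical below 0.1 rad or angle between strip18's own z axis and vertical above 3.04 rad) and linear speed of each of strip18, strip14, strip10, strip6 below 0.02 m/s and x of strip14 in the frame of tray between -0.115 and 0.115 m and y of strip14 in the frame of tray between -0.1 and 0.1 m and (angle between strip14's own z axis and vertical below 0.1 rad or angle between strip14's own z axis and vertical above 3.04 rad) and x of strip10 in the frame of tray between -0.115 and 0.115 m and y of strip10 in the frame of tray between -0.1 and 0.1 m and (angle between strip10's own z axis and vertical below 0.1 rad or angle between strip10's own z axis and vertical above 3.04 rad) and x of strip6 in the frame of tray between -0.115 and 0.115 m and y of strip6 in the frame of tray between -0.1 and 0.1 m and (angle between strip6's own z axis and vertical below 0.1 rad or angle between strip6's own z axis and vertical above 3.04 rad) and value of joint foot above 0.037 m), for 0.2 s.
7. the power knob is turned fully anticlockwise to its stop (value of joint power_knob below 0.06 rad), for 0.2 s.
At the end, for the whole second after the job is handed in: every strip present lies flat (within 0.1 rad) and at rest inside the tray, the zero knob is within 0.08 rad of zero, the power knob within 0.06 rad of its anticlockwise stop, and the foot is up again (above 37 mm) (all of step 1 and all of step 6 and value of joint power_knob below 0.06 rad); the robot touches nothing.
It fails at once if the spool, steel ring or jar is moved more than 30 mm (distance of any of spool, die_ring, pin_jar from where it was at the start of the episode above 0.03 m).
Of strip18, strip14, strip10, strip6 only 2 to 3 are there at a start; the rules pass over those that are not, and their reading is None.
At some moment in a run one of strip18, strip14, strip10, strip6 may be knocked a few centimetres aside while the robot is not near it.
Once in a run the grip may slacken for a moment while it holds something.
It also fails if it takes over 210 s, if anything falls off the work surface, if the arm or the gripper's body presses on something with over 40 N, if the wrist force passes 120 N, or if a joint passes its speed limit or range.

## Working session

There is one attempt and no reset: what is moved stays moved. The work goes in short steps, Python scripts to look and compute and a tool call to move; the robot and the scene stay as the last step left them, time stands still between calls to the robot, and variables do not carry over. Pictures are saved under pics/ and viewed, at most 15 in all, crops included, and the job is handed in when it is done.

Besides the shell and the picture viewer there is one more tool, called after "Emit:" as a command line: name --pt "numbers of a row" for each row, then --argument value for the rest. arm_command: Moves the arm, as the interface text tells. Its arguments: {"type":"object","properties":{"deltas":{"type":"array"},"squeeze":{"type":"number"}},"required":["deltas"]}

```bash
mkdir -p pics; ls
python3 - <<'E'
from workcell import arm
import cv2
for n in("top","side"):
    im=arm.get_image(n); cv2.imwrite(f"pics/{n}0.png",cv2.resize(im,(800,600),interpolation=cv2.INTER_CUBIC)); cv2.imwrite(f"pics/raw_{n}0.png",im)
    print(n,arm.camera_model(n))
print(arm.get_obs())
E
```

```text
pics
top {'fx': 497.49352902661377, 'fy': 497.49352902661377, 'cx': 251.2484639569244, 'cy': 192.04034182898326, 'rvec': array([ 2.13140505, -2.15727964,  0.15675694]), 'tvec': array([-0.12799466,  0.48816548,  1.52412174])}
side {'fx': 355.80402302633865, 'fy': 355.80402302633865, 'cx': 260.0102013291699, 'cy': 192.5627216739883, 'rvec': array([ 0.18540524, -2.70081338,  1.43107077]), 'tvec': array([0.47232957, 0.21284344, 0.99826049])}
{'time_s': 0.1, 'joints': array([-7.94293296e+01,  1.66851266e+01, -8.82613354e+00,  6.45539999e+01,
        4.89564462e-04,  8.20186802e+01]), 'joint_vel': array([ 0.04759329, -0.16951566,  0.16211172, -0.01459684,  0.06645842,
       -0.10410428]), 'joint_efforts': array([ 2.21973991e-03, -5.37978423e+01,  3.31918037e+01,  9.36859375e-03,
       -1.12121365e-04, -7.90071795e-06]), 'tool_pos': array([ 0.16697228, -0.49733882,  0.23079891]), 'eef_rot': array([-1.79935440e+02, -9.54618988e-03,  1.85519845e+01]), 'force': array([-0.47243865,  0.27413357, -0.16962154]), 'torque': array([-0.01955188,  0.00276994, -0.02746211]), 'gripper_force': 0.0, 'finger_gap': 0.9971597617853533}
```

View pics/top0.png

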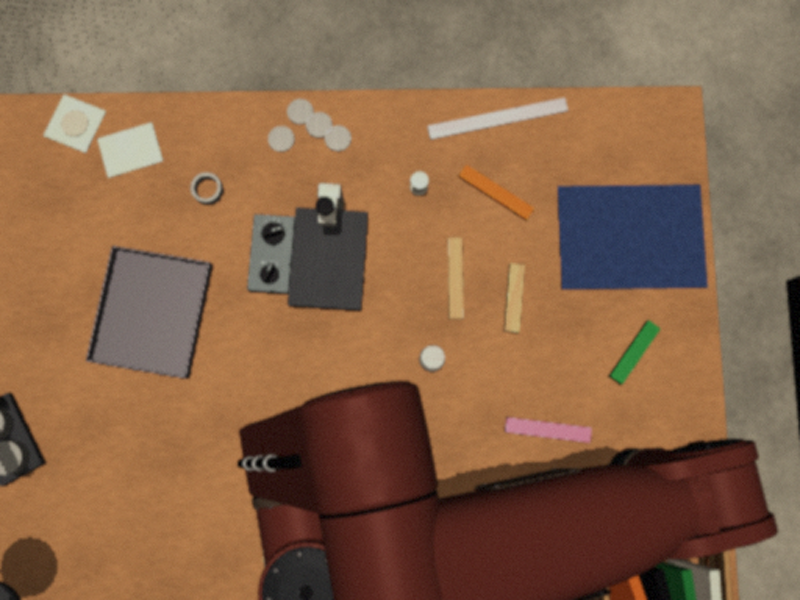

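View pics/side0.png

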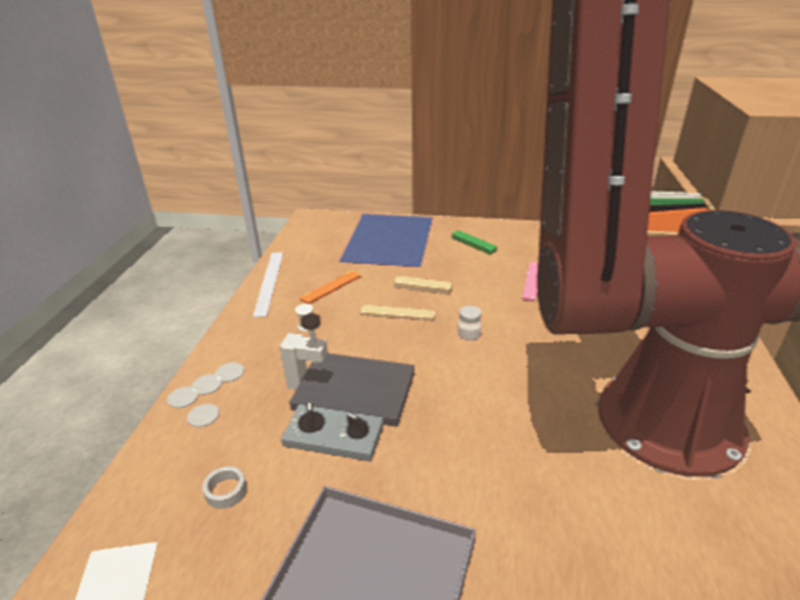

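The top picture shows two bare plywood strips at (456,278) and (515,298). The orange (496,192), pink (548,430) and green (635,352) ones are lookalikes and not meant. The gauge plate is around (328,258), with the column at (328,205), the zero knob at (273,233) and the power knob at (269,271). The tray is at (150,312), the ring at (206,188), and the spool and jar at (420,182) and (432,358). I'll make one enlarged crop and measure the strips.

```bash
cat > h.py <<'E'
import numpy as np, cv2
from workcell import arm
def cam(n):
    c=arm.camera_model(n); K=np.array([[c['fx'],0,c['cx']],[0,c['fy'],c['cy']],[0,0,1]])
    return K,cv2.Rodrigues(c['rvec'])[0],c['rvec'],c['tvec']
def proj(n,P):
    K,R,r,t=cam(n); return cv2.projectPoints(np.float64(P).reshape(-1,1,3),r,t,K,None)[0].reshape(-1,2)
def atz(n,uv,z):
    K,R,r,t=cam(n); uv=np.float64(uv).reshape(-1,2); d=(np.c_[uv,np.ones(len(uv))]@np.linalg.inv(K).T)@R
    c=-R.T@t; return c+d*((z-c[2])/d[:,2])[:,None]
def tri(uvt,uvs):
    P=[]
    for n in("top","side"):
        K,R,r,t=cam(n); P.append(K@np.c_[R,t])
    X=cv2.triangulatePoints(P[0],P[1],np.float64(uvt).reshape(-1,2).T,np.float64(uvs).reshape(-1,2).T)
    return (X[:3]/X[3]).T
def woodmask(im):
    h=cv2.cvtColor(im,cv2.COLOR_BGR2HSV)
    return h
E
python3 - <<'E'
from h import *
t=cv2.imread("pics/raw_top0.png"); s=cv2.imread("pics/raw_side0.png")
print([t[y,x].tolist() for x,y in((292,178),(330,190),(300,178),(310,200))], [s[y,x].tolist() for x,y in((254,200),(270,182),(280,192))])
for n,im in(("top",t),("side",s)):
    hsv=cv2.cvtColor(im,cv2.COLOR_BGR2HSV); 
    m=((hsv[...,0]>12)&(hsv[...,0]<28)&(hsv[...,2]>175)&(hsv[...,1]>50)&(hsv[...,1]<150)).astype(np.uint8)
    c,_=cv2.findContours(m,0,1)
    for k in c:
        if cv2.contourArea(k)>60: print(n,cv2.contourArea(k),[np.round(v,1) for v in cv2.minAreaRect(k)[:2]],cv2.minAreaRect(k)[2])
a=cv2.resize(t[120:210,150:260],None,fx=3.6,fy=3.6,interpolation=cv2.INTER_CUBIC)
b=cv2.resize(s[190:300,170:280],None,fx=3.6,fy=3.6,interpolation=cv2.INTER_CUBIC)
o=np.zeros((600,800,3),np.uint8); o[:a.shape[0],:a.shape[1]]=a; o[:b.shape[0],400:400+b.shape[1]]=b
c=cv2.resize(t[145:215,275:345],None,fx=3.3,fy=3.3,interpolation=cv2.INTER_CUBIC);o[340:340+c.shape[0],:c.shape[1]]=c
cv2.imwrite("pics/c1.png",o)
E
```

```text
[[109, 164, 196], [107, 162, 199], [74, 120, 172], [77, 121, 173]] [[159, 216, 240], [159, 215, 238], [123, 173, 223]]
top 138.0 [array([382.3, 247.4]), array([21.5, 30.9])] 26.56505012512207
top 62.5 [array([415.5, 234.7]), array([11. , 22.4])] 24.775142669677734
top 108.5 [array([380.2, 225.2]), array([27.1, 16.1])] 11.309932708740234
top 719.0 [array([311.4, 231.7]), array([44.8, 48.3])] 64.23066711425781
top 629.5 [array([145.5, 231.3]), array([40.2, 57.9])] 12.994617462158203
top 903.0 [array([223.9, 225. ]), array([41.8, 56.7])] 79.82449340820312
top 65.0 [array([ 56.4, 156.9]), array([11.2, 18.9])] 80.53767395019531
top 81.0 [array([244.3, 160.2]), array([17. , 19.2])] 23.96249008178711
top 1481.5 [array([308.5, 169. ]), array([84., 59.])] 90.0
top 395.0 [array([149.4, 147.5]), array([30.4, 52.4])] 32.0053825378418
top 175.5 [array([238.2, 137.4]), array([33.1, 20.9])] 80.13418579101562
top 90.5 [array([380.8,  75.9]), array([12.3, 20.6])] 68.1985855102539
top 135.5 [array([140.,  79.]), array([17. , 33.9])] 45.0
top 166.0 [array([228.7,  72.8]), array([36.1, 18.8])] 1.8476102352142334
top 121.5 [array([305.1,  68.8]), array([10.3, 47.1])] 77.47119140625
side 75185.0 [array([258.5, 219. ]), array([328., 505.])] 90.0
side 5246.5 [array([471.6,  60.7]), array([ 82.8, 136.4])] 13.448616027832031
side 8526.5 [array([107.5,  68.4]), array([153.2,  68.6])] 78.69007110595703
```

View pics/c1.png

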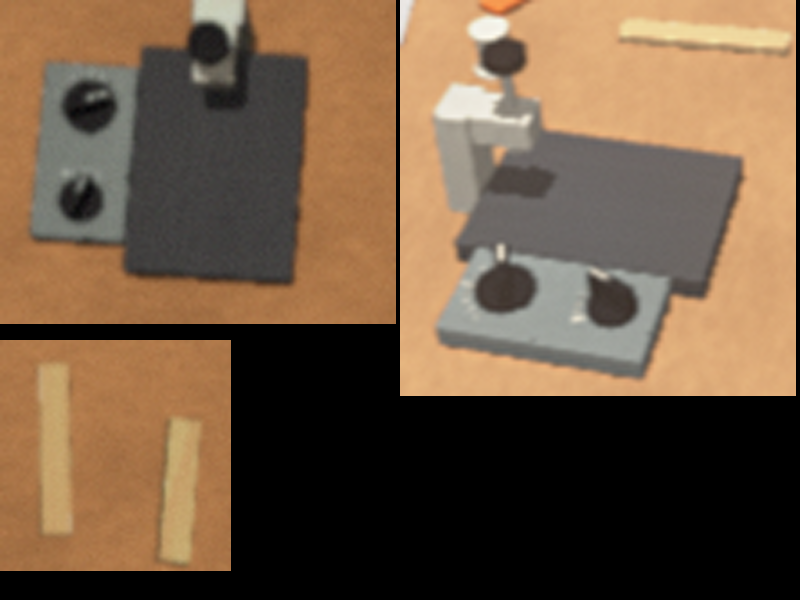

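The crop shows the gauge plate corners clearly. The zero knob's pointer is turned clockwise from the mark. The power knob's pointer is at about 1 o'clock. There are two plywood strips, one longer than the other. Next I'll fit poses.

```bash
cat >> h.py <<'E'
from scipy.optimize import least_squares
def strips(n,im,roi,thr):
    x0,y0,x1,y1=roi; g=cv2.resize(im[y0:y1,x0:x1],None,fx=4,fy=4,interpolation=cv2.INTER_CUBIC)
    g=cv2.GaussianBlur(g,(5,5),0)
    m=(g[...,1]>thr).astype(np.uint8); c,_=cv2.findContours(m,0,1); r=[]
    for k in c:
        if cv2.contourArea(k)>2500:
            b=cv2.minAreaRect(k); r.append(((cv2.boxPoints(b)+.5)/4-.5+[x0,y0],np.sort(b[1])/4,(np.array(b[0])+.5)/4-.5+[x0,y0]))
    return r
E
python3 - <<'E'
from h import *
t=cv2.imread("pics/raw_top0.png"); s=cv2.imread("pics/raw_side0.png")
T=lambda p:(np.array(p)+.5)/3.6-.5+[150,120]
S=lambda p:(np.array(p)-[400,0]+.5)/3.6-.5+[170,190]
G=[("top",T,(142,47),(30,75)),("top",T,(307,58),(30,-75)),("top",T,(292,280),(-175,-75)),("top",T,(126,270),(-175,75)),("top",T,(47,62),(10,160)),("top",T,(33,237),(-150,160)),
("side",S,(742,158),(-175,-75)),("side",S,(707,283),(-175,75)),("side",S,(462,240),(30,75)),("side",S,(643,364),(-150,160)),("side",S,(438,328),(10,160))]
def w(p,q): 
    c,s_=np.cos(p[2]),np.sin(p[2]); return [p[0]+c*q[0]-s_*q[1],p[1]+s_*q[0]+c*q[1],p[3]]
def f(p): return np.concatenate([proj(n,[w(p,(a/1e3,b/1e3)) for a,b in[q]])[0]-F(u) for n,F,u,q in G])
r=least_squares(f,[.6,0,0,.022],loss='soft_l1'); p=r.x
print("gauge",p.round(4),np.degrees(p[2])); print(r.fun.reshape(-1,2).round(1).tolist())
print("zero",atz("top",T((88,106)),.028),"power",atz("top",T((81,199)),.028))
def loc(P): 
    d=P[:2]-p[:2];c,s_=np.cos(p[2]),np.sin(p[2]);return (c*d[0]+s_*d[1],-s_*d[0]+c*d[1])
print([np.round(loc(atz("top",T(u),.028)[0]),4) for u in((88,106),(81,199))])
# pointers
a=strips("top",t,(275,145,345,215),143); b=strips("side",s,(225,170,300,208),195)
for x in a:
    for z in(.006,.010,.014,.018):
        q=atz("top",x[0],z); e=[np.linalg.norm(q[i]-q[i-1]) for i in range(4)]; c=q.mean(0); print(z,c.round(4),np.round(sorted(e),4))
    q=atz("top",x[0],.014); e=[q[1]-q[0],q[2]-q[1]]; v=max(e,key=np.linalg.norm); print("yaw",np.degrees(np.arctan2(v[1],v[0])))
    print(x[2])
for x in b: print("side",x[2],x[0].round(1).tolist(),x[1])
# tray corners from top800
print("tray",atz("top",(np.array([(112,248),(211,262),(188,378),(88,360)])+.5)/1.5625-.5,.028).round(3).tolist())
print("byst",[atz("top",(np.array(u)+.5)/1.5625-.5,z)[0].round(3).tolist() for u,z in(((206,188),.024),((420,182),.05),((432,358),.06))])
E
```

```text
gauge [ 0.6507 -0.0088 -0.0731  0.0167] -4.189232519418308
[[0.3, -0.1], [0.8, -0.4], [0.7, 0.7], [-0.4, 0.6], [-0.0, 0.2], [-0.5, 0.4], [0.7, -0.2], [-0.6, -0.1], [-1.9, 1.2], [0.2, -0.4], [-0.5, -0.0]]
zero [[0.62943946 0.11089144 0.028     ]] power [[0.54566721 0.1161456  0.028     ]]
[array([-0.03  ,  0.1178]), array([-0.1139,  0.1169])]
0.006 [ 0.4954 -0.3831  0.006 ] [0.0298 0.0302 0.1407 0.1407]
0.01 [ 0.4948 -0.3825  0.01  ] [0.0297 0.0301 0.1404 0.1404]
0.014 [ 0.4941 -0.3818  0.014 ] [0.0296 0.03   0.14   0.14  ]
0.018 [ 0.4935 -0.3812  0.018 ] [0.0296 0.03   0.1396 0.1397]
yaw -5.680671988634531
[329.16538239 189.89435959]
0.006 [ 0.5382 -0.2625  0.006 ] [0.0288 0.0292 0.1665 0.1665]
0.01 [ 0.5375 -0.2622  0.01  ] [0.0287 0.0291 0.166  0.1661]
0.014 [ 0.5368 -0.2619  0.014 ] [0.0286 0.0291 0.1656 0.1656]
0.018 [ 0.5361 -0.2615  0.018 ] [0.0285 0.029  0.1652 0.1652]
yaw -179.6127232990032
[291.15176964 177.20478439]
side [254.24438095 198.69100761] [[230.5, 199.3], [230.9, 194.1], [278.0, 198.1], [277.6, 203.3]] [ 5.15688992 47.29180527]
tray [[0.603, 0.437, 0.028], [0.571, 0.235, 0.028], [0.337, 0.275, 0.028], [0.375, 0.476, 0.028]]
byst [[0.728, 0.25, 0.024], [0.727, -0.192, 0.05], [0.368, -0.209, 0.06]]
```

Two of the wooden strips are identified. The short one (140 mm) is strip18 at (0.4935, -0.381). The long one (about 166 mm, so strip10) is at (0.537, -0.262). A third may be hidden under the arm. I'll move over the zero knob first and look again from there.

```bash
cat >> h.py <<'E'
from scipy.spatial.transform import Rotation as Ro
def to(x,y,z,yaw):
    o=arm.get_obs(); R=Ro.from_euler('xyz',o['eef_rot'],degrees=True); D=Ro.from_euler('xyz',[180,0,yaw],degrees=True)
    d=R.inv().apply(np.array([x,y,z])-o['tool_pos']); v=(R.inv()*D).as_rotvec(degrees=True)
    print("row",d.round(4).tolist(),v.round(1).tolist(),"from",o['tool_pos'].round(4),o['eef_rot'].round(1),"t",round(o['time_s'],1))
E
python3 - <<'E'
from h import *
to(.6295,.111,.15,114)
E
```

```text
row [0.632, -0.4295, 0.0814] [-0.0, -0.1, -95.4] from [ 0.167  -0.4973  0.2308] [-179.9   -0.    18.6] t 0.1
```

Emit:
arm_command --pt "0.632 -0.4295 0.0 0 0 -95.4 0" --pt "0.632 -0.4295 0.0 0 0 -95.4 0" --pt "0.632 -0.4295 0.0 0 0 -95.4 0" --pt "0.632 -0.4295 0.0 0 0 -95.4 0" --pt "0.632 -0.4295 0.0 0 0 -95.4 0" --pt "0.632 -0.4295 0.0 0 0 -95.4 0" --pt "0.632 -0.4295 0.0 0 0 -95.4 0" --pt "0.632 -0.4295 0.0 0 0 -95.4 0" --pt "0.632 -0.4295 0.0 0 0 -95.4 0" --pt "0.632 -0.4295 0.0 0 0 -95.4 0" --pt "0.632 -0.4295 0.0 0 0 -95.4 0" --pt "0.632 -0.4295 0.0 0 0 -95.4 0" --pt "0.632 -0.4295 0.0 0 0 -95.4 0" --pt "0.632 -0.4295 0.0 0 0 -95.4 0" --pt "0.632 -0.4295 0.0 0 0 -95.4 0" --pt "0.632 -0.4295 0.0814 0 0 -95.4 0" --pt "0.632 -0.4295 0.0814 0 0 -95.4 0" --pt "0.632 -0.4295 0.0814 0 0 -95.4 0"

```text
time_s: 2.35
tool_pos: [0.6279, 0.1091, 0.1489]
eef_rot: [-179.8, -0.1, 113.9]
force: [0.7, -0.0, 1.1]
finger_gap: 0.997
gripper_force: 0.0
```

Run:
```python
from h import *
to(.6295,.111,.034,114)
t=arm.get_image("top"); s=arm.get_image("side")
cv2.imwrite("pics/raw_t1.png",t);cv2.imwrite("pics/raw_s1.png",s)
o=np.zeros((600,800,3),np.uint8); o[:300,:400]=cv2.resize(t,(400,300)); o[300:,:400]=cv2.resize(s,(400,300))
o[:300,400:]=cv2.resize(t[100:250,270:470],(400,300),interpolation=cv2.INTER_CUBIC)
o[300:,400:]=cv2.resize(s[160:310,170:370],(400,300),interpolation=cv2.INTER_CUBIC)
cv2.imwrite("pics/c2.png",o)
```

```text
row [0.001, 0.0025, 0.1149] [-0.2, -0.1, -0.1] from [0.6279 0.1091 0.1489] [-1.798e+02 -1.000e-01  1.139e+02] t 2.4
```

View pics/c2.png

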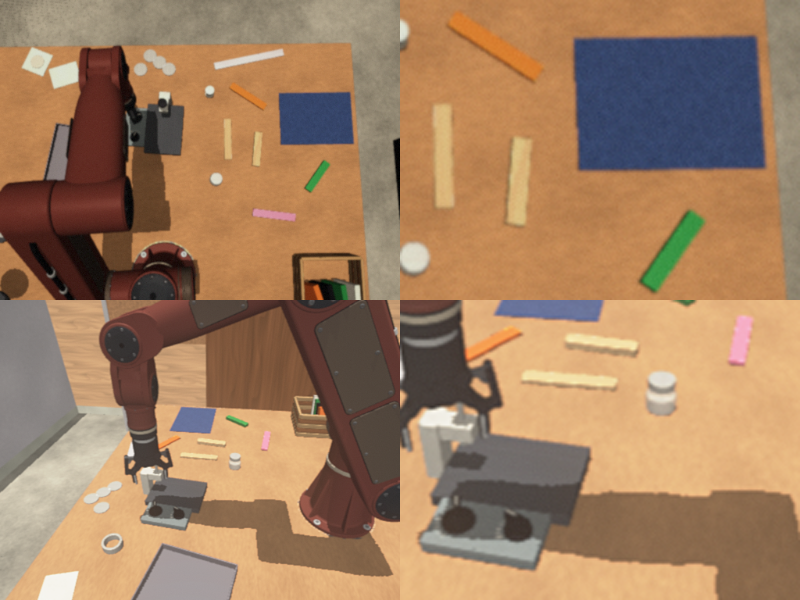

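The view is unobstructed now and there are only two plywood strips: strip18 on the right of the crop at (518,180) and the longer one at (443,155). Green, orange and pink are the decoys. I'll grip the zero knob's bar.

Emit:
arm_command --pt "0.001 0.0025 0.05 0 0 0 0.45" --pt "0.001 0.0025 0.08 0 0 0 0.45" --pt "0.001 0.0025 0.1 0 0 0 0.45" --pt "0.001 0.0025 0.112 0 0 0 0.45" --pt "0.001 0.0025 0.112 0 0 0 0.45" --pt "0.001 0.0025 0.112 0 0 0 1" --pt "0.001 0.0025 0.112 0 0 0 1" --pt "0.001 0.0025 0.112 0 0 0 1" --pt "0.001 0.0025 0.112 0 0 0 1" --pt "0.001 0.0025 0.112 0 0 0 1" --squeeze 25

```text
time_s: 3.7
tool_pos: [0.6295, 0.1111, 0.0388]
eef_rot: [-179.8, 0.1, 113.9]
force: [-9.7, -7.1, 10.8]
finger_gap: 0.11
gripper_force: 27.9
```

Run:
```python
from h import *
print(arm.get_obs()['force'],arm.get_obs()['torque'])
to(.6295,.111,.037,175.8)
```

```text
[-9.71419689 -7.11205242 10.80470827] [-1.36565428  2.14999941 -0.08198607]
row [-0.0001, -0.0001, 0.0018] [-0.2, -0.1, -61.9] from [0.6295 0.1111 0.0388] [-1.798e+02  1.000e-01  1.139e+02] t 3.7
```

Emit:
arm_command --pt "0 -0.0012 0 0 0 -10 1" --pt "0 -0.0012 0 0 0 -20 1" --pt "0 -0.0012 0 0 0 -30 1" --pt "0 -0.0012 0 0 0 -40 1" --pt "0 -0.0012 0 0 0 -50 1" --pt "0 -0.0012 0 0 0 -58 1" --pt "0 -0.0012 0 0 0 -61.9 1" --pt "0 -0.0012 0 0 0 -61.9 1" --pt "0 -0.0012 0 0 0 -61.9 1" --pt "0 -0.0012 0 0 0 -61.9 1"

```text
time_s: 4.95
tool_pos: [0.6297, 0.1114, 0.0389]
eef_rot: [-179.9, -0.0, 175.8]
force: [-5.2, -2.4, 7.4]
finger_gap: 0.108
gripper_force: 27.3
```

Run:
```python
from h import *
print(arm.get_obs()['force'],arm.get_obs()['torque'])
to(.6295,.111,.15,175.8)
```

```text
[-5.18341826 -2.41990461  7.35670808] [-0.64751316  1.24692113  0.0635512 ]
row [0.0002, -0.0006, -0.1111] [-0.1, -0.0, 0.0] from [0.6297 0.1114 0.0389] [-179.9   -0.   175.8] t 5.0
```

Emit:
arm_command --pt "0 0 0 0 0 0 0.4" --pt "0 0 0 0 0 0 0.4" --pt "0 0 -0.05 0 0 0 0.3" --pt "0 0 -0.11 0 0 0 0" --pt "0 0 -0.16 0 0 0 0" --pt "0 0 -0.16 0 0 0 0"

```text
time_s: 5.7
tool_pos: [0.6331, 0.1123, 0.2027]
eef_rot: [179.9, 0.5, 175.9]
force: [-0.6, 0.1, -2.1]
finger_gap: 0.997
gripper_force: 0.0
```

Run:
```python
from h import *
to(.4507,-.3769,.20,174.3)
to(.4507,-.3769,.06,174.3)
```

```text
row [0.1466, -0.5011, 0.0009] [0.1, 0.5, 1.6] from [0.6331 0.1123 0.2027] [179.9   0.5 175.9] t 5.7
row [0.1478, -0.5013, 0.1409] [0.1, 0.5, 1.6] from [0.6331 0.1123 0.2027] [179.9   0.5 175.9] t 5.7
```

Emit:
arm_command --pt "0.147 -0.501 0 0 0.3 1.6 0" --pt "0.147 -0.501 0 0 0.3 1.6 0" --pt "0.147 -0.501 0 0 0.3 1.6 0" --pt "0.147 -0.501 0 0 0.3 1.6 0" --pt "0.147 -0.501 0 0 0.3 1.6 0" --pt "0.147 -0.501 0 0 0.3 1.6 0" --pt "0.147 -0.501 0 0 0.3 1.6 0" --pt "0.147 -0.501 0 0 0.3 1.6 0" --pt "0.147 -0.501 0 0 0.3 1.6 0" --pt "0.147 -0.501 0 0 0.3 1.6 0" --pt "0.147 -0.501 0.06 0 0.3 1.6 0" --pt "0.147 -0.501 0.11 0 0.3 1.6 0.3" --pt "0.147 -0.501 0.14 0 0.3 1.6 0.4" --pt "0.147 -0.501 0.14 0 0.3 1.6 0.4" --pt "0.147 -0.501 0.14 0 0.3 1.6 0.4"

```text
time_s: 7.58
tool_pos: [0.4486, -0.3766, 0.0591]
eef_rot: [-180.0, -0.2, 174.3]
force: [-0.2, -1.2, 0.5]
finger_gap: 0.603
gripper_force: 0.0
```

Run:
```python
from h import *
to(.4507,-.3769,.002,174.3)
t=arm.get_image("top"); s=arm.get_image("side")
cv2.imwrite("pics/raw_t2.png",t);cv2.imwrite("pics/raw_s2.png",s)
o=np.zeros((600,800,3),np.uint8); C=cv2.INTER_CUBIC
o[:300,:400]=cv2.resize(t[125:200,150:250],(400,300),interpolation=C); o[300:,:400]=cv2.resize(s[225:300,170:270],(400,300),interpolation=C)
o[:300,400:]=cv2.resize(t[130:220,250:370],(400,300),interpolation=C)
o[300:,400:]=cv2.resize(s[130:220,210:330],(400,300),interpolation=C)
cv2.imwrite("pics/c3.png",o)
```

```text
row [-0.0024, 0.0, 0.0571] [-0.0, -0.2, 0.0] from [ 0.4486 -0.3766  0.0591] [-180.    -0.2  174.3] t 7.6
```

View pics/c3.png

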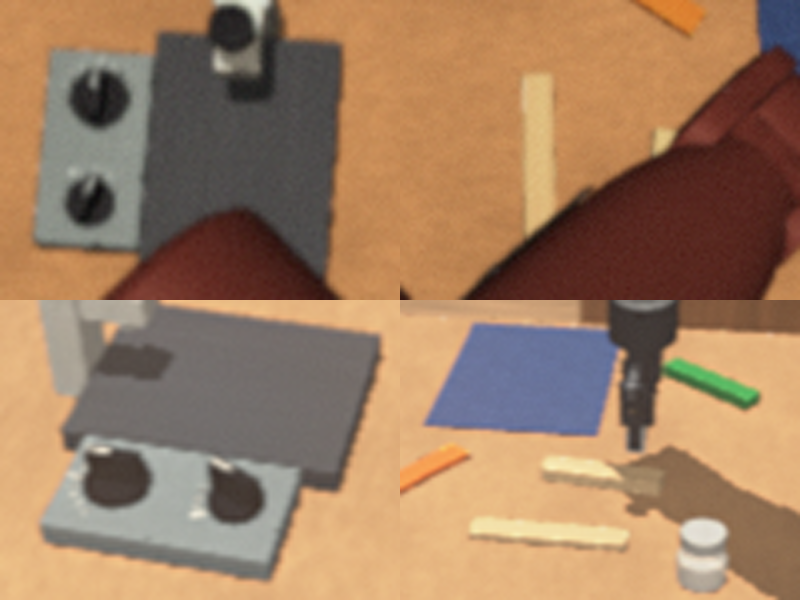

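The zero pointer is at the top of its disc in the top crop (95,77), pointing along the plate. The gripper stands over the rear of strip18, and strip10 is untouched. I'll descend and grip.

Emit:
arm_command --pt "-0.002 0 0.025 0 -0.2 0 0.4" --pt "-0.002 0 0.045 0 -0.2 0 0.4" --pt "-0.002 0 0.056 0 -0.2 0 0.4" --pt "-0.002 0 0.056 0 -0.2 0 0.4" --pt "-0.002 0 0.056 0 -0.2 0 1" --pt "-0.002 0 0.056 0 -0.2 0 1" --pt "-0.002 0 0.056 0 -0.2 0 1" --pt "-0.002 0 0.056 0 -0.2 0 1" --pt "-0.002 0 0.056 0 -0.2 0 1" --squeeze 60

```text
time_s: 8.8
tool_pos: [0.4499, -0.378, 0.0032]
eef_rot: [-179.9, -0.0, 174.3]
force: [0.3, 0.6, 6.6]
finger_gap: 0.335
gripper_force: 60.5
```

Run:
```python
from h import *
t=cv2.imread("pics/raw_t2.png");s=cv2.imread("pics/raw_s2.png")
T=lambda p:(np.array(p)+.5)/4-.5+[150,125]
S=lambda p:(np.array(p)-[0,300]+.5)/4-.5+[170,225]
for z in(.03,.052):
  a=atz("top",T((95,77)),z)[0];b=atz("side",S((98,452)),z)[0]
  print(z,[(np.round(q,4),np.degrees(np.arctan2(q[1]-.111,q[0]-.6295)).round(1)) for q in(a,b)])
print(tri(T((95,77)),S((98,452))))
print(arm.get_obs()['force'])
to(.4507,-.3769,.12,174.3)
```

```text
0.03 [(array([0.646, 0.113, 0.03 ]), np.float64(7.0)), (array([0.6483, 0.0926, 0.03  ]), np.float64(-44.3))]
0.052 [(array([0.6405, 0.1095, 0.052 ]), np.float64(-7.7)), (array([0.6393, 0.1134, 0.052 ]), np.float64(14.1))]
[[0.6411721  0.11003638 0.04846487]]
[0.29153466 0.6171346  6.59852478]
row [-0.0007, 0.001, -0.1168] [-0.1, -0.0, -0.0] from [ 0.4499 -0.378   0.0032] [-179.9   -0.   174.3] t 8.8
```

Strip18 is gripped: gap 28.5 mm, force 60 N. The pointer triangulates to -4.9°, so the zero knob is right (the gauge is at -4.2°). Next I'll lift it and carry it to the front of the plate.

Emit:
arm_command --pt "0 0 -0.03 0 0 0 1" --pt "0 0 -0.08 0 0 0 1" --pt "0 0 -0.117 0 0 0 1" --pt "0 0 -0.117 0 0 0 1" --pt "0 0 -0.117 0 0 0 1"

```text
time_s: 9.43
tool_pos: [0.4491, -0.377, 0.1186]
eef_rot: [180.0, -0.1, 174.3]
force: [-0.9, -0.1, -0.4]
finger_gap: 0.331
gripper_force: 59.6
```

Run:
```python
from h import *
print(arm.get_obs()['finger_gap'])
to(.4363,.0069,.12,175.8)
```

```text
0.33059941522427005
row [0.0512, 0.3807, -0.0012] [0.0, -0.1, -1.5] from [ 0.4491 -0.377   0.1186] [ 1.800e+02 -1.000e-01  1.743e+02] t 9.4
```

Emit:
arm_command --pt "0.0512 0.05 0 0 0 -1.5 1" --pt "0.0512 0.1 0 0 0 -1.5 1" --pt "0.0512 0.15 0 0 0 -1.5 1" --pt "0.0512 0.2 0 0 0 -1.5 1" --pt "0.0512 0.25 0 0 0 -1.5 1" --pt "0.0512 0.3 0 0 0 -1.5 1" --pt "0.0512 0.35 0 0 0 -1.5 1" --pt "0.0512 0.3807 0 0 0 -1.5 1" --pt "0.0512 0.3807 0 0 0 -1.5 1" --pt "0.0512 0.3807 0 0 0 -1.5 1" --pt "0.0512 0.3807 0 0 0 -1.5 1"

```text
time_s: 10.8
tool_pos: [0.4363, 0.0059, 0.1186]
eef_rot: [-180.0, -0.1, 175.7]
force: [-0.4, 0.4, -0.6]
finger_gap: 0.33
gripper_force: 59.7
```

Run:
```python
from h import *
print(arm.get_obs()['finger_gap'])
to(.4363,.0069,.036,175.8)
t=arm.get_image("top"); s=arm.get_image("side")
cv2.imwrite("pics/raw_t3.png",t);cv2.imwrite("pics/raw_s3.png",s)
C=cv2.INTER_CUBIC
o=np.hstack([cv2.resize(t[100:220,150:270],(400,400),interpolation=C),cv2.resize(s[160:280,170:290],(400,400),interpolation=C)])
cv2.imwrite("pics/c4.png",o)
```

```text
0.329758716669487
row [-0.0001, 0.001, 0.0826] [-0.0, -0.1, -0.1] from [0.4363 0.0059 0.1186] [-1.800e+02 -1.000e-01  1.757e+02] t 10.8
```

View pics/c4.png

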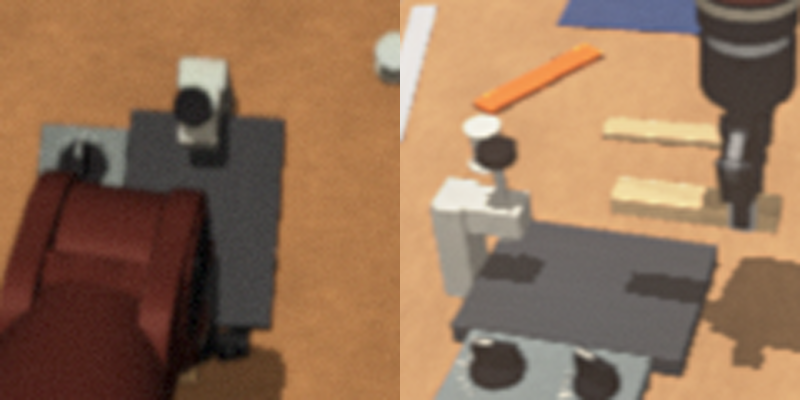

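The strip is held level at the plate's front, visible in the side crop at (655,195). I'll go down, then enter under the foot.

Emit:
arm_command --pt "0 0.001 0.05 0 0 0 1" --pt "0 0.001 0.08 0 0 0 1" --pt "0 0.001 0.085 0 0 0 1" --pt "0 0.001 0.085 0 0 0 1" --pt "-0.03 0.001 0.085 0 0 0 1" --pt "-0.06 0.001 0.085 0 0 0 1" --pt "-0.09 0.001 0.085 0 0 0 1" --pt "-0.11 0.001 0.085 0 0 0 1" --pt "-0.119 0.001 0.085 0 0 0 1" --pt "-0.119 0.001 0.085 0 0 0 1" --pt "-0.119 0.001 0.085 0 0 0 1"

```text
time_s: 12.28
tool_pos: [0.5543, -0.001, 0.034]
eef_rot: [180.0, -0.1, 175.8]
force: [-0.3, 0.1, -0.9]
finger_gap: 0.333
gripper_force: 59.7
```

Run:
```python
from h import *
print(arm.get_obs()['finger_gap'])
to(.5553,-.0018,.0245,175.8)
t=arm.get_image("top"); s=arm.get_image("side")
cv2.imwrite("pics/raw_t3.png",t);cv2.imwrite("pics/raw_s3.png",s)
C=cv2.INTER_CUBIC
o=np.hstack([cv2.resize(t[120:200,180:260],(400,400),interpolation=C),cv2.resize(s[190:270,180:260],(400,400),interpolation=C)])
cv2.imwrite("pics/c5.png",o)
```

```text
0.3334841945840189
row [-0.0011, -0.0007, 0.0095] [0.0, -0.1, -0.0] from [ 0.5543 -0.001   0.034 ] [ 1.800e+02 -1.000e-01  1.758e+02] t 12.3
```

View pics/c5.png

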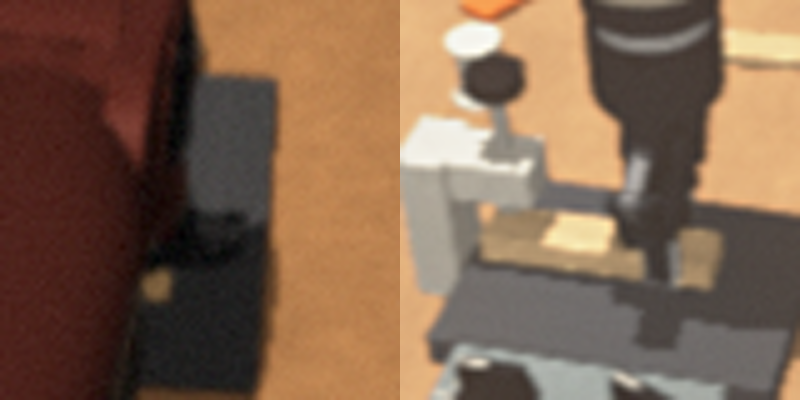

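The side crop shows the strip under the foot, with its leading end at (482,235), just short of the column. I'll lower, release and back off upwards.

Emit:
arm_command --pt "-0.001 -0.0007 0.005 0 0 0 1" --pt "-0.001 -0.0007 0.0085 0 0 0 1" --pt "-0.001 -0.0007 0.0095 0 0 0 1" --pt "-0.001 -0.0007 0.0095 0 0 0 1" --pt "-0.001 -0.0007 0.0095 0 0 0 0.45" --pt "-0.001 -0.0007 0.0095 0 0 0 0.45" --pt "-0.001 -0.0007 0.0095 0 0 0 0.45" --pt "0.02 -0.0007 -0.03 0 0 0 0.45" --pt "0.02 -0.0007 -0.08 0 0 0 0.6" --pt "0.02 -0.0007 -0.14 0 0 0 1" --pt "0.02 -0.0007 -0.18 0 0 0 1" --pt "0.02 -0.0007 -0.18 0 0 0 1"

```text
time_s: 13.88
tool_pos: [0.5374, -0.0006, 0.2169]
eef_rot: [-180.0, 0.2, 175.8]
force: [-0.4, -0.5, -0.6]
finger_gap: 0.003
gripper_force: 0.0
```

Run:
```python
from h import *
to(.6507,-.0088,.19,175.8)
t=arm.get_image("top"); s=arm.get_image("side")
cv2.imwrite("pics/raw_t4.png",t);cv2.imwrite("pics/raw_s4.png",s)
C=cv2.INTER_CUBIC
o=np.hstack([cv2.resize(t[120:200,180:260],(400,400),interpolation=C),cv2.resize(s[190:270,180:260],(400,400),interpolation=C)])
cv2.imwrite("pics/c6.png",o)
```

```text
row [-0.1134, 0.0002, 0.0274] [-0.0, 0.2, -0.0] from [ 0.5374 -0.0006  0.2169] [-180.     0.2  175.8] t 13.9
```

View pics/c6.png

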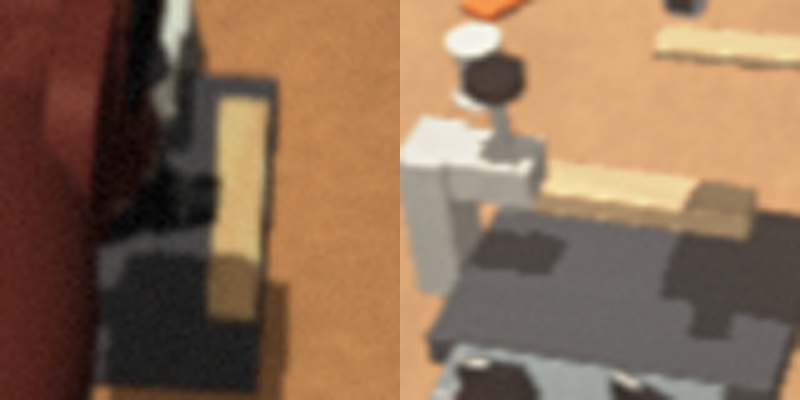

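The strip was knocked sideways. It still lies flat on the plate, but about 5 cm towards -y, with top-crop corners (218,97), (268,100), (257,320), (207,318). I'll measure it and regrip.

Run:
```python
from h import *
T=lambda p:(np.array(p)+.5)/5-.5+[180,120]
q=atz("top",T([(218,97),(268,100),(257,320),(207,318)]),.040); print(q.round(4).tolist(), q.mean(0))
v=(q[0]+q[1]-q[2]-q[3])/2; yaw=np.degrees(np.arctan2(v[1],v[0])); print(np.linalg.norm(v),yaw)
t=cv2.imread("pics/raw_t4.png")
g=q.mean(0)-.0437*v/np.linalg.norm(v); print(g); to(g[0],g[1],.10,180+yaw); to(g[0],g[1],.025,180+yaw)
```

```text
[[0.6574, -0.0468, 0.04], [0.6551, -0.0785, 0.04], [0.5135, -0.0707, 0.04], [0.5152, -0.0394, 0.04]] [ 0.58529744 -0.05884924  0.04      ]
0.14214725835073555 -3.0746542338125566
[ 0.54166035 -0.0565053   0.04      ]
row [-0.0106, -0.0555, 0.1134] [-0.0, -0.1, -1.2] from [ 5.354e-01 -4.000e-04  2.135e-01] [-1.800e+02 -1.000e-01  1.758e+02] t 14.0
row [-0.0107, -0.0555, 0.1884] [-0.0, -0.1, -1.2] from [ 5.354e-01 -4.000e-04  2.135e-01] [-1.800e+02 -1.000e-01  1.758e+02] t 14.0
```

Emit:
arm_command --pt "-0.0107 -0.0555 0.05 0 0 -1.2 0.45" --pt "-0.0107 -0.0555 0.1 0 0 -1.2 0.45" --pt "-0.0107 -0.0555 0.14 0 0 -1.2 0.45" --pt "-0.0107 -0.0555 0.14 0 0 -1.2 0.45" --pt "-0.0107 -0.0555 0.17 0 0 -1.2 0.45" --pt "-0.0107 -0.0555 0.186 0 0 -1.2 0.45" --pt "-0.0107 -0.0555 0.1865 0 0 -1.2 0.45" --pt "-0.0107 -0.0555 0.1865 0 0 -1.2 1" --pt "-0.0107 -0.0555 0.1865 0 0 -1.2 1" --pt "-0.0107 -0.0555 0.1865 0 0 -1.2 1" --pt "-0.0107 -0.0555 0.1865 0 0 -1.2 1"

```text
time_s: 15.35
tool_pos: [0.5426, -0.0567, 0.0286]
eef_rot: [-180.0, 0.0, 177.0]
force: [-1.7, 0.1, 7.1]
finger_gap: 0.331
gripper_force: 60.0
```

Run:
```python
from h import *
to(.5553,-.0018,.033,175.8)
```

```text
row [-0.0098, 0.0555, -0.0044] [-0.0, 0.0, 1.2] from [ 0.5426 -0.0567  0.0286] [-180.    0.  177.] t 15.3
```

Emit:
arm_command --pt "0 0 -0.006 0 0 0 1" --pt "0 0 -0.008 0 0 0 1" --pt "-0.005 0.02 -0.008 0 0 0.6 1" --pt "-0.0098 0.04 -0.008 0 0 1.2 1" --pt "-0.0098 0.0555 -0.008 0 0 1.2 1" --pt "-0.0098 0.0555 -0.008 0 0 1.2 1" --pt "-0.0098 0.0555 -0.003 0 0 1.2 1" --pt "-0.0098 0.0555 0.002 0 0 1.2 1" --pt "-0.0098 0.0555 0.002 0 0 1.2 1" --pt "-0.0098 0.0555 0.002 0 0 1.2 1"

```text
time_s: 16.6
tool_pos: [0.5546, -0.0021, 0.0284]
eef_rot: [-180.0, -0.0, 175.7]
force: [-14.6, 3.0, 46.4]
finger_gap: 0.33
gripper_force: 64.7
```

Emit:
arm_command --pt "0 0 0 0 0 0 0.5" --pt "0 0 0 0 0 0 0.45" --pt "0 0 0 0 0 0 0.45"

```text
time_s: 16.98
tool_pos: [0.5542, -0.0019, 0.0248]
eef_rot: [-180.0, -0.1, 175.7]
force: [-0.0, 0.7, -0.5]
finger_gap: 0.547
gripper_force: 0.0
```

Run:
```python
from h import *
t=arm.get_image("top"); s=arm.get_image("side")
cv2.imwrite("pics/raw_t5.png",t);cv2.imwrite("pics/raw_s5.png",s)
to(.5353,-.0003,.20,175.8)
C=cv2.INTER_CUBIC
o=np.hstack([cv2.resize(t[120:200,180:260],(300,300),interpolation=C),cv2.resize(s[190:270,180:260],(300,300),interpolation=C)])
cv2.imwrite("pics/c7.png",o)
```

```text
row [0.0194, 0.0, -0.1751] [0.0, -0.1, -0.1] from [ 0.5543 -0.0017  0.0249] [ 1.800e+02 -1.000e-01  1.757e+02] t 17.1
```

View pics/c7.png

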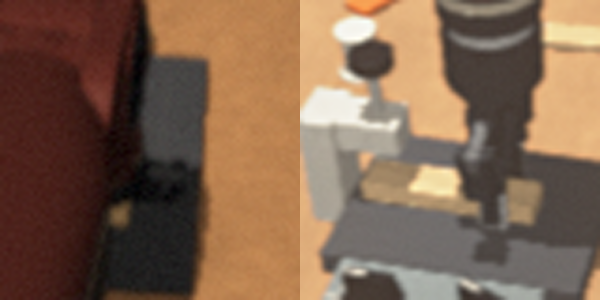

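The strip now lies centred under the foot, in the side view at (450,190). I'll retreat and press the cap.

Emit:
arm_command --pt "0 0 -0.04 0 0 0 0.45" --pt "0.01 0 -0.09 0 0 0 0.6" --pt "0.019 0 -0.15 0 0 0 1" --pt "0.019 0 -0.18 0 0 0 1" --pt "0.019 0 -0.18 0 0 0 1"

```text
time_s: 17.7
tool_pos: [0.5373, -0.0004, 0.2076]
eef_rot: [-180.0, 0.2, 175.8]
force: [-0.2, -0.4, -0.1]
finger_gap: -0.003
gripper_force: 0.0
```

Run:
```python
from h import *
t=arm.get_image("top"); s=arm.get_image("side")
cv2.imwrite("pics/raw_t6.png",t);cv2.imwrite("pics/raw_s6.png",s)
print(strips("side",s,(175,195,265,260),175)); print(strips("top",t,(190,120,260,200),110))
to(.6507,-.0088,.18,175.8)
```

```text
[(array([[175.58706951, 222.58017349],
       [176.5301733 , 211.26293182],
       [206.6129303 , 213.7698288 ],
       [205.66982651, 225.08707047]]), array([11.35647011, 30.1870327 ]), array([191.10000038, 218.17500114])), (array([[229.69741821, 199.50603437],
       [230.23362732, 193.07155168],
       [264.88879395, 195.95948267],
       [264.35258484, 202.39396524]]), array([ 6.45678616, 34.77529526]), array([247.29310608, 197.73275852]))]
[(array([[212.125, 119.625],
       [259.375, 119.625],
       [259.375, 199.375],
       [212.125, 199.375]]), array([47.25, 79.75]), array([235.75, 159.5 ]))]
row [-0.1155, -0.0, 0.0244] [-0.0, -0.1, -0.0] from [ 5.356e-01 -2.000e-04  2.047e-01] [-1.800e+02 -1.000e-01  1.758e+02] t 17.8
```

Emit:
arm_command --pt "-0.05 0 0.01 0 0 0 1" --pt "-0.1 0 0.015 0 0 0 1" --pt "-0.1155 0 0.02 0 0 0 1" --pt "-0.1155 0 0.03 0 0 0 1" --pt "-0.1155 0 0.04 0 0 0 1" --pt "-0.1155 0 0.05 0 0 0 1" --pt "-0.1155 0 0.058 0 0 0 1" --pt "-0.1155 0 0.062 0 0 0 1" --pt "-0.1155 0 0.062 0 0 0 1"

```text
time_s: 18.92
tool_pos: [0.6507, -0.0087, 0.1431]
eef_rot: [-180.0, -0.1, 175.8]
force: [-2.2, -0.3, 3.4]
finger_gap: 0.004
gripper_force: 1.3
```

Run:
```python
from h import *
T=lambda p:(np.array(p)+.5)/3.6-.5+[150,120]
print("cap",atz("top",T((209,43)),.162))
to(.6507,-.0088,.138,175.8)
```

```text
cap [[ 0.64867196 -0.0083345   0.162     ]]
row [-0.0, -0.0001, 0.0051] [-0.0, -0.1, -0.0] from [ 0.6507 -0.0087  0.1431] [-1.800e+02 -1.000e-01  1.758e+02] t 18.9
```

Emit:
arm_command --pt "0 0 0.002 0 0 0 1" --pt "0 0 0.0038 0 0 0 1" --pt "0 0 0.0038 0 0 0 1" --pt "0 0 0.0038 0 0 0 1"

```text
time_s: 19.42
tool_pos: [0.6512, -0.0088, 0.1401]
eef_rot: [-180.0, -0.0, 175.8]
force: [-3.4, 1.1, 7.9]
finger_gap: -0.001
gripper_force: 4.0
```

Emit:
arm_command --pt "0 0 0.0005 0 0 0 1" --pt "0 0 0.0005 0 0 0 1" --pt "0 0 0.0005 0 0 0 1" --pt "0 0 0.0005 0 0 0 1" --pt "0 0 0.0005 0 0 0 1" --pt "0 0 0.0005 0 0 0 1" --pt "0 0 0.0005 0 0 0 1" --pt "0 0 0.0005 0 0 0 1" --pt "0 0 0.0005 0 0 0 1" --pt "0 0 0.0005 0 0 0 1"

```text
time_s: 20.68
tool_pos: [0.6513, -0.0088, 0.14]
eef_rot: [-180.0, -0.0, 175.8]
force: [-5.0, 0.8, 11.8]
finger_gap: -0.002
gripper_force: 5.8
```

Run:
```python
from h import *
s=arm.get_image("side");t=arm.get_image("top"); cv2.imwrite("pics/raw_s7.png",s)
C=cv2.INTER_CUBIC
o=np.hstack([cv2.resize(t[120:200,180:260],(400,400),interpolation=C),cv2.resize(s[190:270,180:260],(400,400),interpolation=C)])
cv2.imwrite("pics/c8.png",o)
to(.5350,-.0003,.20,175.8);to(.5350,-.0003,.05,175.8)
```

```text
row [0.1166, -0.0002, -0.0599] [-0.0, -0.0, -0.0] from [ 0.6513 -0.0088  0.1401] [-180.    -0.   175.8] t 20.8
row [0.1165, -0.0001, 0.0901] [-0.0, -0.0, -0.0] from [ 0.6513 -0.0088  0.1401] [-180.    -0.   175.8] t 20.8
```

View pics/c8.png

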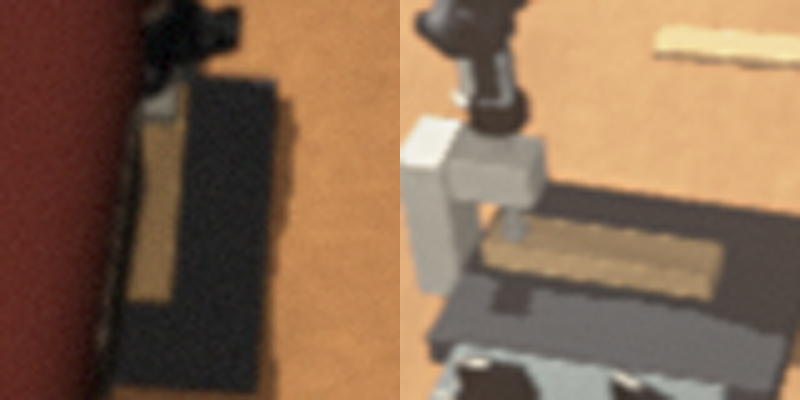

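The picture shows the foot resting on the strip, with the steel disc on it at (515,230) and the strip flat. It reads 18 mm (TCP 0.140) and was held over 1 s with a net force of about 8 N. Next I'll raise, go back and regrip.

Emit:
arm_command --pt "0 0 -0.03 0 0 0 0.9" --pt "0 0 -0.06 0 0 0 0.6" --pt "0.06 0 -0.06 0 0 0 0.45" --pt "0.1 0 -0.06 0 0 0 0.45" --pt "0.1 0 -0.02 0 0 0 0.45" --pt "0.1 0 0.04 0 0 0 0.45" --pt "0.0985 0 0.09 0 0 0 0.45" --pt "0.0985 0 0.112 0 0 0 0.45" --pt "0.0985 0 0.1145 0 0 0 0.45" --pt "0.0985 0 0.1145 0 0 0 0.45" --pt "0.0985 0 0.1145 0 0 0 1" --pt "0.0985 0 0.1145 0 0 0 1" --pt "0.0985 0 0.1145 0 0 0 1" --pt "0.0985 0 0.1145 0 0 0 1"

```text
time_s: 22.52
tool_pos: [0.5537, -0.0017, 0.026]
eef_rot: [-180.0, 0.1, 175.8]
force: [-1.1, -0.1, 6.5]
finger_gap: 0.334
gripper_force: 60.0
```

Emit:
arm_command --pt "0 0 -0.004 0 0 0 1" --pt "0 0 -0.008 0 0 0 1" --pt "0.03 0 -0.008 0 0 0 1" --pt "0.07 0 -0.008 0 0 0 1" --pt "0.11 0 -0.008 0 0 0 1" --pt "0.13 0 -0.02 0 0 0 1" --pt "0.14 0 -0.06 0 0 0 1" --pt "0.14 0 -0.1 0 0 0 1" --pt "0.14 0 -0.1 0 0 0 1" --pt "0.14 0 -0.1 0 0 0 1"

```text
time_s: 23.78
tool_pos: [0.4129, 0.0089, 0.1245]
eef_rot: [-180.0, -0.1, 175.8]
force: [0.7, 0.4, -1.8]
finger_gap: 0.33
gripper_force: 59.4
```

Run:
```python
from h import *
to(.4357,.4076,.12,170.3)
print(arm.get_obs()['finger_gap'])
```

```text
row [0.0067, 0.3993, 0.0045] [-0.0, -0.1, 5.5] from [0.4129 0.0089 0.1245] [-1.800e+02 -1.000e-01  1.758e+02] t 23.8
0.330159945500218
```

Emit:
arm_command --pt "0.0067 0.05 0 0 0 1 1" --pt "0.0067 0.1 0 0 0 2 1" --pt "0.0067 0.15 0 0 0 3 1" --pt "0.0067 0.2 0 0 0 4 1" --pt "0.0067 0.25 0 0 0 5.5 1" --pt "0.0067 0.3 0 0 0 5.5 1" --pt "0.0067 0.35 0 0 0 5.5 1" --pt "0.0067 0.385 0 0 0 5.5 1" --pt "0.0067 0.3993 0 0 0 5.5 1" --pt "0.0067 0.3993 0 0 0 5.5 1" --pt "0.0067 0.3993 0.03 0 0 5.5 1" --pt "0.0067 0.3993 0.06 0 0 5.5 1" --pt "0.0067 0.3993 0.075 0 0 5.5 1" --pt "0.0067 0.3993 0.075 0 0 5.5 1"

```text
time_s: 25.52
tool_pos: [0.4353, 0.4063, 0.049]
eef_rot: [-179.9, -0.2, 170.2]
force: [-0.7, -0.2, -0.5]
finger_gap: 0.335
gripper_force: 59.5
```

Run:
```python
from h import *
t=arm.get_image("top"); s=arm.get_image("side")
C=cv2.INTER_CUBIC
o=np.hstack([cv2.resize(t[130:270,30:170],(400,400),interpolation=C),cv2.resize(s[250:384,140:320],(400,300),interpolation=C)[:300].copy() if 0 else cv2.resize(s[244:384,150:290],(400,400),interpolation=C)])
cv2.imwrite("pics/c9.png",o)
to(.4357,.4076,.009,170.3)
```

```text
row [0.0006, -0.0001, 0.0416] [0.0, -0.1, -0.1] from [0.4364 0.4075 0.0506] [ 1.800e+02 -1.000e-01  1.702e+02] t 25.6
```

View pics/c9.png

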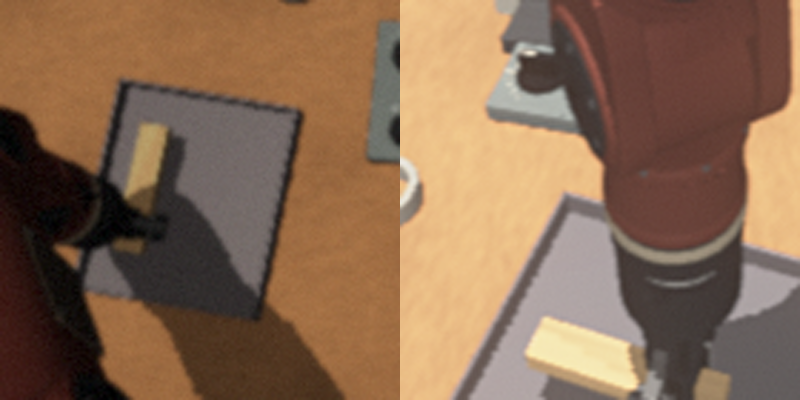

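The strip hovers inside the tray in its left half, clear of the walls (top crop, (143,185)). Lower and release.

Emit:
arm_command --pt "0 0 0.02 0 0 0 1" --pt "0 0 0.036 0 0 0 1" --pt "0 0 0.0408 0 0 0 1" --pt "0 0 0.0408 0 0 0 1" --pt "0 0 0.0408 0 0 0 0.55" --pt "0 0 0.0408 0 0 0 0.5" --pt "0 0 0.0408 0 0 0 0.5" --pt "0 0 0 0 0 0 0.5" --pt "0 0 -0.06 0 0 0 0.5" --pt "0 0 -0.13 0 0 0 0.3" --pt "0 0 -0.15 0 0 0 0"

```text
time_s: 27.0
tool_pos: [0.4372, 0.4085, 0.2039]
eef_rot: [179.8, 0.1, 170.3]
force: [0.1, -0.4, -0.5]
finger_gap: 0.888
gripper_force: 0.0
```

Run:
```python
from h import *
t=arm.get_image("top")
cv2.imwrite("pics/raw_t8.png",t)
for x in strips("top",t,(275,130,345,215),143):
    z=.010;q=atz("top",x[0],z); e=[q[1]-q[0],q[2]-q[1]]; v=max(e,key=np.linalg.norm); v=v*np.sign(v[0]); print(q.mean(0).round(4),np.linalg.norm(v),np.degrees(np.arctan2(v[1],v[0])))
    g=q.mean(0)-.040*v/np.linalg.norm(v); yw=180+np.degrees(np.arctan2(v[1],v[0])); print(g); to(g[0],g[1],.2,yw); to(g[0],g[1],.05,yw)
```

```text
[ 0.5372 -0.2622  0.01  ] 0.16040258803542498 0.5959693894556595
[ 0.49716376 -0.26257037  0.01      ]
row [-0.172, -0.6519, 0.0032] [0.3, 0.2, -10.3] from [0.438  0.409  0.2061] [179.7   0.2 170.3] t 27.1
row [-0.1714, -0.6528, 0.1532] [0.3, 0.2, -10.3] from [0.438  0.409  0.2061] [179.7   0.2 170.3] t 27.1
```

Run:
```python
from h import *
for f in("raw_top0","raw_t1","raw_t8"):
  t=cv2.imread(f"pics/{f}.png").astype(np.float32)
  g=cv2.cvtColor(t,cv2.COLOR_BGR2LAB)[...,0] if 0 else t[...,1]
  for nm,c,yaw in(("B",(.5372,-.2622),.4),("A",(.4938,-.3815),-5.7)):
    a=np.radians(yaw);d=np.array([np.cos(a),np.sin(a)]);n=np.array([-d[1],d[0]])
    L=np.arange(-.12,.12,.001); P=np.zeros(len(L))
    for w in np.linspace(-.009,.009,7):
        uv=proj("top",np.c_[np.array(c)+L[:,None]*d+w*n,np.full(len(L),.012)]).astype(np.float32)
        P+=cv2.remap(g,uv[:,:1],uv[:,1:],cv2.INTER_LINEAR)[:,0]/7
    mid=(P[100:140].mean()+np.r_[P[5:20],P[-20:-5]].mean())/2
    i=np.where(P>mid)[0]; i=i[(L[i]>-.1)&(L[i]<.1)]; print(f,nm,mid.round(0),L[i.min()].round(3),L[i.max()].round(3))
s=cv2.imread("pics/raw_s1.png"); g=s[...,1].astype(int)
# side column profile through strip B mid
u,v=proj("side",[.537,-.262,.0])[0].round().astype(int); print(u,v,g[v-10:v+8,u].tolist(),proj("side",[[.537,-.277,.0],[.537,-.247,0],[.537,-.247,.006],[.537,-.247,.010],[.537,-.247,.014],[.537,-.277,.006],[.537,-.277,.010],[.537,-.277,.014]])[:,1].round(1))
u,v=proj("side",[.4938,-.3815,.0])[0].round().astype(int); print(u,v,g[v-10:v+8,u].tolist(),proj("side",[[.4938,-.3665,.0],[.4938,-.3665,.018],[.4938,-.3965,.018]])[:,1].round(1))
```

```text
raw_top0 B 140.0 -0.083 0.082
raw_top0 A 141.0 -0.068 0.069
raw_t1 B 158.0 -0.083 0.083
raw_t1 A 159.0 -0.068 0.069
raw_t8 B 128.0 -0.083 0.082
raw_t8 A 109.0 -0.1 0.082
254 201 [179, 179, 179, 178, 180, 196, 220, 224, 223, 224, 211, 162, 144, 175, 184, 182, 181, 180] [198.4 203.2 201.9 200.9 200.  197.1 196.2 195.3]
270 184 [177, 178, 177, 181, 202, 221, 224, 226, 225, 177, 151, 143, 146, 172, 181, 180, 177, 176] [185.9 181.9 177.8]
```

Strip B is about 168 mm long and its top sits at about 10 mm, so it is strip10. Going to it now.

Emit:
arm_command --pt "-0.171 -0.6525 0 0.2 0.1 -10.3 0" --pt "-0.171 -0.6525 0 0.2 0.1 -10.3 0" --pt "-0.171 -0.6525 0 0.2 0.1 -10.3 0" --pt "-0.171 -0.6525 0 0.2 0.1 -10.3 0" --pt "-0.171 -0.6525 0 0.2 0.1 -10.3 0" --pt "-0.171 -0.6525 0 0.2 0.1 -10.3 0" --pt "-0.171 -0.6525 0 0.2 0.1 -10.3 0" --pt "-0.171 -0.6525 0 0.2 0.1 -10.3 0" --pt "-0.171 -0.6525 0 0.2 0.1 -10.3 0" --pt "-0.171 -0.6525 0 0.2 0.1 -10.3 0" --pt "-0.171 -0.6525 0 0.2 0.1 -10.3 0" --pt "-0.171 -0.6525 0 0.2 0.1 -10.3 0" --pt "-0.171 -0.6525 0 0.2 0.1 -10.3 0" --pt "-0.171 -0.6525 0 0.2 0.1 -10.3 0" --pt "-0.171 -0.6525 0.06 0.2 0.1 -10.3 0" --pt "-0.171 -0.6525 0.11 0.2 0.1 -10.3 0.4" --pt "-0.171 -0.6525 0.15 0.2 0.1 -10.3 0.45" --pt "-0.171 -0.6525 0.15 0.2 0.1 -10.3 0.45" --pt "-0.171 -0.6525 0.15 0.2 0.1 -10.3 0.45"

```text
time_s: 29.42
tool_pos: [0.4948, -0.2644, 0.0512]
eef_rot: [-179.8, -0.1, -179.4]
force: [0.3, 0.4, 0.4]
finger_gap: 0.551
gripper_force: 0.0
```

Run:
```python
from h import *
to(.497,-.2625,.003,180.5)
s=arm.get_image("side"); cv2.imwrite("pics/raw_s9.png",s)
for x in strips("side",s,(225,165,300,210),195): print(x[2],x[1])
```

```text
row [-0.0023, 0.0021, 0.0482] [-0.2, -0.1, 0.1] from [ 0.4948 -0.2644  0.0512] [-1.798e+02 -1.000e-01 -1.794e+02] t 29.4
```

Emit:
arm_command --pt "-0.002 0.002 0.025 0 0 0 0.45" --pt "-0.002 0.002 0.044 0 0 0 0.45" --pt "-0.002 0.002 0.0475 0 0 0 0.45" --pt "-0.002 0.002 0.0475 0 0 0 0.45" --pt "-0.002 0.002 0.0475 0 0 0 1" --pt "-0.002 0.002 0.0475 0 0 0 1" --pt "-0.002 0.002 0.0475 0 0 0 1" --pt "-0.002 0.002 0.0475 0 0 0 1" --pt "-0.002 0.002 0.0475 0 0 0 1"

```text
time_s: 30.6
tool_pos: [0.4964, -0.2631, 0.0036]
eef_rot: [-179.7, -0.1, -179.5]
force: [-1.5, 0.5, 7.4]
finger_gap: 0.328
gripper_force: 59.2
```

Emit:
arm_command --pt "0 0 -0.03 0 0 0 1" --pt "0 0 -0.08 0 0 0 1" --pt "0 0 -0.117 0 0 0 1" --pt "0 0 -0.117 0 0 0 1" --pt "0 0 -0.117 0 0 0 1"

```text
time_s: 31.22
tool_pos: [0.4959, -0.262, 0.1189]
eef_rot: [-179.8, -0.2, -179.4]
force: [0.2, -0.5, -1.2]
finger_gap: 0.323
gripper_force: 59.6
```

Run:
```python
from h import *
c,s=np.cos(np.radians(-4.19)),np.sin(np.radians(-4.19))
for lx in(-.237,-.107): print(lx,.6507+c*lx,-.0088+s*lx)
to(.6507-c*.237,-.0088-s*.237,.12,175.8)
```

```text
-0.237 0.4143334430508441 0.008516199236595296
-0.107 0.5439859848373009 -0.000982137897402124
row [0.0789, 0.2713, -0.0017] [-0.2, -0.2, 4.8] from [ 0.4959 -0.262   0.1189] [-179.8   -0.2 -179.4] t 31.2
```

Emit:
arm_command --pt "0.01 0.05 0 0 0 1 1" --pt "0.03 0.1 0 0 0 2 1" --pt "0.05 0.15 0 0 0 3 1" --pt "0.07 0.2 0 0 0 4.8 1" --pt "0.0789 0.25 0 0 0 4.8 1" --pt "0.0789 0.2713 0 0 0 4.8 1" --pt "0.0789 0.2713 0 0 0 4.8 1" --pt "0.0789 0.2713 0.04 0 0 4.8 1" --pt "0.0789 0.2713 0.075 0 0 4.8 1" --pt "0.0789 0.2713 0.082 0 0 4.8 1" --pt "0.0789 0.2713 0.082 0 0 4.8 1" --pt "0.0789 0.2713 0.082 0 0 4.8 1"

```text
time_s: 32.72
tool_pos: [0.4152, 0.0077, 0.0374]
eef_rot: [-179.8, -0.1, 175.7]
force: [-0.4, -0.1, 0.2]
finger_gap: 0.326
gripper_force: 59.6
```

Run:
```python
from h import *
print(arm.get_obs()['finger_gap'])
to(.5440,-.0010,.036,175.8)
t=arm.get_image("top"); s=arm.get_image("side")
cv2.imwrite("pics/raw_t10.png",t);cv2.imwrite("pics/raw_s10.png",s)
C=cv2.INTER_CUBIC
o=np.hstack([cv2.resize(t[100:270,30:290],(400,262),interpolation=C),cv2.resize(s[180:300,150:333],(400,262),interpolation=C)])
cv2.imwrite("pics/c10.png",o)
```

```text
0.3258025566305668
row [-0.1291, 0.0009, 0.0011] [-0.2, -0.1, -0.1] from [0.4152 0.0077 0.0374] [-1.798e+02 -1.000e-01  1.757e+02] t 32.7
```

View pics/c10.png

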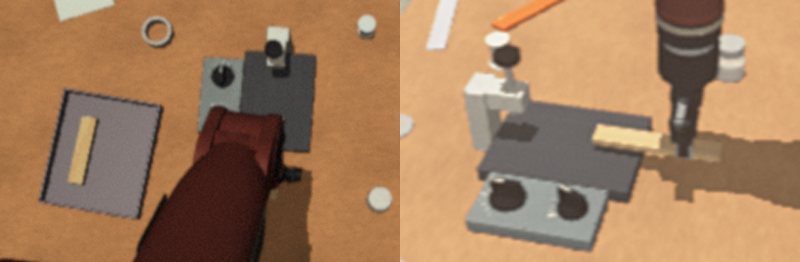

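Strip18 is flat in the tray (top crop, (83,150)), and strip10 is held level on the plate's centre line. I'll enter and lower.

Emit:
arm_command --pt "-0.03 0.001 0.001 0 0 0 1" --pt "-0.06 0.001 0.001 0 0 0 1" --pt "-0.09 0.001 0.001 0 0 0 1" --pt "-0.115 0.001 0.001 0 0 0 1" --pt "-0.129 0.001 0.001 0 0 0 1" --pt "-0.129 0.001 0.001 0 0 0 1" --pt "-0.129 0.001 0.006 0 0 0 1" --pt "-0.129 0.001 0.01 0 0 0 1" --pt "-0.129 0.001 0.0115 0 0 0 1" --pt "-0.129 0.001 0.0115 0 0 0 1"

```text
time_s: 34.08
tool_pos: [0.5421, -0.0004, 0.0255]
eef_rot: [-179.8, -0.2, 175.8]
force: [-5.9, 1.8, 17.5]
finger_gap: 0.328
gripper_force: 61.7
```

Emit:
arm_command --pt "0 0 0 0 0 0 0.55" --pt "0 0 0 0 0 0 0.5" --pt "0 0 0 0 0 0 0.5" --pt "0.01 0 -0.04 0 0 0 0.5" --pt "0.01 0 -0.09 0 0 0 0.8" --pt "0.01 0 -0.14 0 0 0 1" --pt "0.01 0 -0.175 0 0 0 1" --pt "0.01 0 -0.175 0 0 0 1"

```text
time_s: 35.08
tool_pos: [0.5353, 0.0006, 0.2021]
eef_rot: [-179.8, 0.1, 175.8]
force: [0.3, -0.4, -0.8]
finger_gap: -0.0
gripper_force: 0.0
```

Run:
```python
from h import *
to(.6500,-.0088,.18,175.8)
t=arm.get_image("top"); s=arm.get_image("side")
cv2.imwrite("pics/raw_t11.png",t);cv2.imwrite("pics/raw_s11.png",s)
for x in strips("side",s,(195,205,265,260),170): print(x[0].round(1).tolist(),x[1])
print(proj("side",[[.6507+a*.9973+b*.073,-.0088-a*.073+b*.9973,.032] for a,b in((.016,-.015),(.016,.015),(-.154,.015),(-.154,-.015))]).round(1).tolist())
```

```text
row [-0.115, -0.0008, 0.0223] [-0.2, 0.1, -0.0] from [0.5353 0.0006 0.2021] [-1.798e+02  1.000e-01  1.758e+02] t 35.1
[[210.1, 227.1], [210.9, 203.8], [242.9, 204.9], [242.1, 228.2]] [23.24480629 31.96376228]
[[200.0, 233.9], [196.4, 240.4], [251.9, 248.4], [254.2, 241.5]]
```

Emit:
arm_command --pt "-0.05 0 0.01 0 0 0 1" --pt "-0.1 0 0.015 0 0 0 1" --pt "-0.115 -0.0008 0.02 0 0 0 1" --pt "-0.115 -0.0008 0.03 0 0 0 1" --pt "-0.115 -0.0008 0.04 0 0 0 1" --pt "-0.115 -0.0008 0.05 0 0 0 1" --pt "-0.115 -0.0008 0.06 0 0 0 1" --pt "-0.115 -0.0008 0.066 0 0 0 1" --pt "-0.115 -0.0008 0.066 0 0 0 1"

```text
time_s: 36.3
tool_pos: [0.6476, -0.0086, 0.1329]
eef_rot: [-179.8, -0.2, 175.8]
force: [-2.4, 0.4, 3.2]
finger_gap: 0.0
gripper_force: 1.6
```

Run:
```python
from h import *
s=arm.get_image("side");t=arm.get_image("top"); cv2.imwrite("pics/raw_s12.png",s)
C=cv2.INTER_CUBIC
o=np.hstack([cv2.resize(t[120:200,180:260],(400,400),interpolation=C),cv2.resize(s[190:270,180:260],(400,400),interpolation=C)])
cv2.imwrite("pics/c11.png",o)
to(.65,-.0088,.131,175.8)
```

```text
row [-0.002, 0.0, 0.0023] [-0.2, -0.2, -0.0] from [ 0.648  -0.0087  0.1334] [-179.8   -0.2  175.8] t 36.4
```

View pics/c11.png

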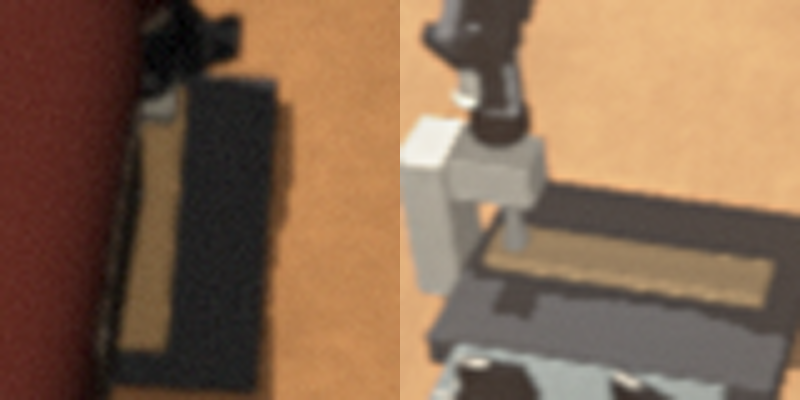

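The foot is just above strip10, which lies flat and centred (side crop, foot at (515,245)). Press and hold.

Emit:
arm_command --pt "0 0 0.002 0 0 0 1" --pt "0 0 0.0025 0 0 0 1" --pt "0 0 0.0025 0 0 0 1" --pt "0 0 0.0025 0 0 0 1" --pt "0 0 0.0025 0 0 0 1" --pt "0 0 0.0025 0 0 0 1" --pt "0 0 0.0025 0 0 0 1" --pt "0 0 0.0025 0 0 0 1" --pt "0 0 0.0025 0 0 0 1" --pt "0 0 0.0025 0 0 0 1"

```text
time_s: 37.65
tool_pos: [0.6483, -0.0088, 0.132]
eef_rot: [-179.8, -0.1, 175.8]
force: [-5.1, 1.2, 12.7]
finger_gap: -0.001
gripper_force: 6.6
```

Emit:
arm_command --pt "0 0 0 0 0 0 1" --pt "0 0 0 0 0 0 1" --pt "0 0 0 0 0 0 1" --pt "0 0 -0.035 0 0 0 0.9" --pt "0 0 -0.065 0 0 0 0.6" --pt "0.06 0 -0.065 0 0 0 0.45" --pt "0.106 0 -0.065 0 0 0 0.45" --pt "0.106 0 -0.02 0 0 0 0.45" --pt "0.106 0 0.04 0 0 0 0.45" --pt "0.106 0 0.09 0 0 0 0.45" --pt "0.106 0 0.104 0 0 0 0.45" --pt "0.106 0 0.105 0 0 0 0.45" --pt "0.106 0 0.105 0 0 0 0.45" --pt "0.106 0 0.105 0 0 0 1" --pt "0.106 0 0.105 0 0 0 1" --pt "0.106 0 0.105 0 0 0 1" --pt "0.106 0 0.105 0 0 0 1"

```text
time_s: 39.78
tool_pos: [0.5433, -0.0014, 0.028]
eef_rot: [-179.8, -0.0, 175.8]
force: [-1.6, 0.4, 10.3]
finger_gap: 0.318
gripper_force: 58.4
```

Emit:
arm_command --pt "0 0 -0.004 0 0 0 1" --pt "0 0 -0.008 0 0 0 1" --pt "0.03 0 -0.008 0 0 0 1" --pt "0.07 0 -0.008 0 0 0 1" --pt "0.11 0 -0.008 0 0 0 1" --pt "0.13 0 -0.02 0 0 0 1" --pt "0.14 0 -0.06 0 0 0 1" --pt "0.14 0 -0.1 0 0 0 1" --pt "0.14 0 -0.1 0 0 0 1" --pt "0.14 0 -0.1 0 0 0 1"

```text
time_s: 41.02
tool_pos: [0.4025, 0.0095, 0.1263]
eef_rot: [-179.8, -0.2, 175.8]
force: [0.7, 0.6, -0.5]
finger_gap: 0.322
gripper_force: 59.3
```

Run:
```python
from h import *
c,s=np.cos(np.radians(-9.7)),np.sin(np.radians(-9.7)); a,b=-.04,-.045
x,y=.4715+c*a-s*b,.3558+s*a+c*b; print(x,y)
to(x,y,.12,170.3); print(arm.get_obs()['finger_gap'])
```

```text
0.4244898391560207 0.3181829190736017
row [0.0009, 0.3095, 0.0052] [-0.2, -0.2, 5.5] from [0.4025 0.0095 0.1263] [-179.8   -0.2  175.8] t 41.0
0.3220192576307836
```

Emit:
arm_command --pt "0.001 0.05 0 0 0 1 1" --pt "0.001 0.1 0 0 0 2 1" --pt "0.001 0.15 0 0 0 3 1" --pt "0.001 0.2 0 0 0 4 1" --pt "0.001 0.25 0 0 0 5.5 1" --pt "0.001 0.29 0 0 0 5.5 1" --pt "0.001 0.3095 0 0 0 5.5 1" --pt "0.001 0.3095 0 0 0 5.5 1" --pt "0.001 0.3095 0.04 0 0 5.5 1" --pt "0.001 0.3095 0.075 0 0 5.5 1" --pt "0.001 0.3095 0.075 0 0 5.5 1"

```text
time_s: 42.4
tool_pos: [0.4222, 0.3154, 0.0483]
eef_rot: [-179.6, -0.4, 170.2]
force: [-0.1, -0.6, -0.2]
finger_gap: 0.319
gripper_force: 59.3
```

Run:
```python
from h import *
to(.4245,.3182,.0105,170.3); print(arm.get_obs()['finger_gap'])
t=arm.get_image("top"); s=arm.get_image("side")
C=cv2.INTER_CUBIC
o=np.hstack([cv2.resize(t[130:270,30:170],(400,400),interpolation=C),cv2.resize(s[244:384,150:290],(400,400),interpolation=C)])
cv2.imwrite("pics/c12.png",o)
```

```text
row [-0.0021, 0.0034, 0.0377] [-0.4, -0.4, -0.1] from [0.4222 0.3154 0.0483] [-179.6   -0.4  170.2] t 42.4
0.31926087281843935
```

View pics/c12.png

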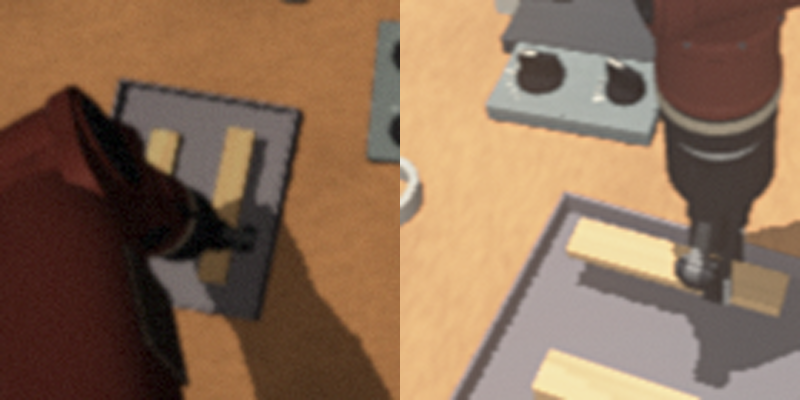

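Strip10 hovers over the tray's right half, parallel to strip18 and clear of the walls. Lower and release.

Emit:
arm_command --pt "0 0.001 0.02 0 0 0 1" --pt "0 0.001 0.034 0 0 0 1" --pt "0 0.001 0.0395 0 0 0 1" --pt "0 0.001 0.0395 0 0 0 1" --pt "0 0.001 0.0395 0 0 0 0.55" --pt "0 0.001 0.0395 0 0 0 0.5" --pt "0 0.001 0.0395 0 0 0 0.5" --pt "0 0.001 0 0 0 0 0.5" --pt "0 0.001 -0.06 0 0 0 0.5" --pt "0 0.001 -0.1 0 0 0 0.5" --pt "0 0.001 -0.1 0 0 0 0.5"

```text
time_s: 43.88
tool_pos: [0.4268, 0.3204, 0.1537]
eef_rot: [180.0, 0.1, 170.3]
force: [-0.4, 0.5, -1.6]
finger_gap: 0.498
gripper_force: 0.0
```

Run:
```python
from h import *
# power pointer: triangulate tip from c3 views
T=lambda p:(np.array(p)+.5)/4-.5+[150,125]
S=lambda p:(np.array(p)-[0,300]+.5)/4-.5+[170,225]
P=tri(T((91,183)),S((219,465)))[0]; c,s=np.cos(-.0731),np.sin(-.0731)
k=np.array([.6507-c*.114-s*.118,-.0088-s*.114+c*.118]); print(k,P,np.degrees(np.arctan2(P[1]-k[1],P[0]-k[0])))
k0=np.array([.6507-c*.030-s*.118,-.0088-s*.030+c*.118]); print("zero",k0)
to(k[0],k[1],.15,164)
```

```text
[0.54562257 0.11721085] [0.55622848 0.1121155  0.04946013] -25.66082913503099
zero [0.62939824 0.11107591]
row [-0.1515, -0.1801, 0.0039] [0.0, 0.1, 6.3] from [0.4268 0.3204 0.1537] [1.800e+02 1.000e-01 1.703e+02] t 43.9
```

Emit:
arm_command --pt "-0.05 -0.06 -0.03 0 0 6 0.45" --pt "-0.1 -0.12 -0.03 0 0 12 0.45" --pt "-0.1515 -0.1801 -0.02 0 0 16 0.45" --pt "-0.1515 -0.1801 0 0 0 16 0.45" --pt "-0.1515 -0.1801 0 0 0 16 0.45" --pt "-0.1515 -0.1801 0.0 0 0 16 0.45"

```text
time_s: 44.62
tool_pos: [0.5429, 0.1162, 0.1498]
eef_rot: [-179.7, -0.2, 154.2]
force: [0.2, 0.2, 0.4]
finger_gap: 0.552
gripper_force: 0.0
```

Run:
```python
from h import *
to(.5456,.1168,.037,154.3)
```

```text
row [-0.0026, 0.0023, 0.1128] [-0.3, -0.2, -0.1] from [0.5429 0.1162 0.1498] [-179.7   -0.2  154.2] t 44.6
```

Emit:
arm_command --pt "-0.002 0.001 0.05 -0.2 -0.2 0 0.45" --pt "-0.002 0.001 0.09 -0.2 -0.2 0 0.45" --pt "-0.002 0.001 0.112 -0.2 -0.2 0 0.45" --pt "-0.002 0.001 0.112 -0.2 -0.2 0 0.45" --pt "-0.002 0.001 0.112 -0.2 -0.2 0 1" --pt "-0.002 0.001 0.112 -0.2 -0.2 0 1" --pt "-0.002 0.001 0.112 -0.2 -0.2 0 1" --pt "-0.002 0.001 0.112 -0.2 -0.2 0 1" --pt "-0.002 0.001 0.112 -0.2 -0.2 0 1" --squeeze 25

```text
time_s: 45.75
tool_pos: [0.5466, 0.1166, 0.04]
eef_rot: [179.9, 0.2, 154.3]
force: [-0.4, 4.7, 7.2]
finger_gap: 0.107
gripper_force: 29.2
```

Emit:
arm_command --pt "0 0 0 0 0 -10 1" --pt "0 0 0 0 0 -20 1" --pt "0 0 0 0 0 -30 1" --pt "0 0 0 0 0 -40 1" --pt "0 0 0 0 0 -48 1" --pt "0 0 0 0 0 -54 1" --pt "0 0 0 0 0 -57 1" --pt "0 0 0 0 0 -59 1" --pt "0 0 0 0 0 -59 1"

```text
time_s: 46.88
tool_pos: [0.5465, 0.1187, 0.0401]
eef_rot: [179.9, 0.3, -146.7]
force: [-1.3, 14.1, 6.7]
finger_gap: 0.106
gripper_force: 36.9
```

Run:
```python
from h import *
o=arm.get_obs(); print(o['torque'],o['force'],o['eef_rot'])
```

```text
[ 3.07512721  0.15003376 -0.64376637] [-1.32056368 14.11654826  6.65746173] [ 179.89999848    0.30701966 -146.66908892]
```

The wrist torque has risen to -0.64 N m, so the knob is at its stop. Release, lift and check.

Emit:
arm_command --pt "0 0 0 0 0 0 0.5" --pt "0 0 0 0 0 0 0.45" --pt "0 0 0 0 0 0 0.45" --pt "0 0 -0.06 0 0 0 0.45" --pt "0.0 0 -0.12 0 0 0 0.3" --pt "0.1 -0.1 -0.16 0 0 0 0" --pt "0.15 -0.2 -0.16 0 0 0 0" --pt "0.15 -0.3 -0.16 0 0 0 0" --pt "0.15 -0.3 -0.16 0 0 0 0" --pt "0.15 -0.3 -0.16 0 0 0 0" --pt "0.15 -0.3 -0.16 0 0 0 0"

```text
time_s: 48.25
tool_pos: [0.5845, -0.2207, 0.1991]
eef_rot: [-179.9, -0.0, -146.9]
force: [0.5, 0.8, 0.3]
finger_gap: 1.002
gripper_force: 0.0
```

Run:
```python
from h import *
t=arm.get_image("top"); s=arm.get_image("side")
C=cv2.INTER_CUBIC; o=np.zeros((600,800,3),np.uint8)
o[:300,:400]=cv2.resize(t[125:200,150:250],(400,300),interpolation=C); o[300:,:400]=cv2.resize(s[225:300,170:270],(400,300),interpolation=C)
o[:300,400:]=cv2.resize(t,(400,300)); o[300:,400:]=cv2.resize(s,(400,300))
cv2.imwrite("pics/c13.png",o)
```

```text
(no output)
```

View pics/c13.png

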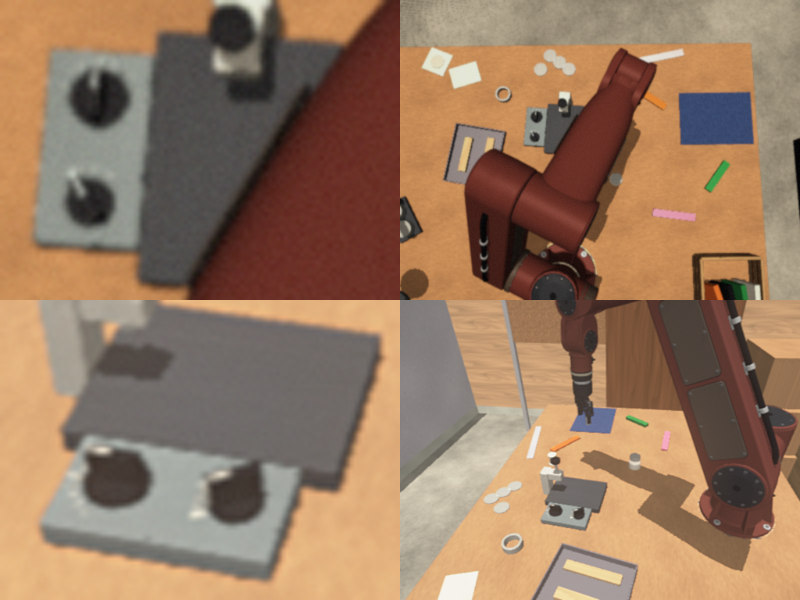

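The power pointer now lines up with its long mark (205,490 in the side crop). The zero pointer is unchanged, the foot is up, and both strips lie flat in the tray. Handing in.

```bash
python3 -c "
from workcell import arm
print(arm.finish_job())"
```

```text
the job is handed in; nothing more can be done
None
```

I handed the job in with every step done, though the hand-in returned no verdict: zero knob at zero, the two strips present (18 mm, then 10 mm) gauged and flat in the tray, foot up, power knob at its anticlockwise stop; the 18 mm strip had been knocked aside and was put back first, which briefly brought the wrist force to 46 N.

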